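# Pack a mounting kit into its bays and snap the cover on

## Robot

A 6-joint arm with a two-finger parallel gripper is mounted at the origin on the work surface; the furniture and walls round the work are solid. World frame = base frame: x ahead of the robot, y to its left, z up, the work surface at z = 0. Lengths are in m, angles in rad, forces in N, time in s.
With the tool pointing down it reaches from about 0.375 to 0.9 m from the base axis. Payload 3.1 kg.
Tool frame: the origin (TCP) lies at the very end of the fingers, on their centre line; the grasp point (between the pads) lies 19 mm behind it (hold_point_z is the distance from the TCP to the grasp point, in m); x points along the fingers, y is the direction in which the jaws open and shut, and the axes are right-handed (so a half turn about x gives the same grasp; the last joint's range is limited). The gripper opens to 87 mm and grips with 3 to 60 N. Pads are 19 mm wide; open, the fingers measure 117 mm over their backs; the gripper's body (75 mm by 190 mm) begins 51 mm behind the grasp point.
Start: joints at [-1.383, 0.527, 1.433, -0, 1.181, -0.178], TCP at [0.224, -0.583, 0.223] pointing down, gripper open.
Joint ranges: [-3.08, 3.08], [-0.75, 2.2], [0.22, 2.44], [-1.43, 4.57], [0, 2.65], [-2.85, 2.85]. Speed limits (rad/s): [2.79, 2.79, 3.14, 3.14, 3.14, 3.14].

## Interface

Orientations are given as a unit quaternion [x, y, z, w].
In Python, from rig import * gives the robot as it stands.
- The arm moves only by the tool send_rows, never from a script. Its argument "steps" is a list that holds one entry, the list of rows, each a list of 6 numbers: the shift along the tool's x, y, z in cm, then the turn, a rotation vector about the tool's x, y, z in units of 6 degrees (1.0 is 6 degrees). In form: [[[x, y, z, wx, wy, wz], ...]]. A call has 1 to 8 rows; each row shifts and turns the pose as measured when the row begins, along the tool's axes as they then stand; what a row does not reach is not made up. A row lasts 1/12 s, in which the tool goes at most 41.7 mm and 7.16 degrees, less where a joint would pass 70% of its speed; a pose out of reach is approached as far as the arm can. A call is refused whole if a number of a shift passes 4.17 or a number of a turn 1, either way. A call with a gripper value outside its range is refused whole. "gripper" is the closure, from 0 (fully open) to 1 (shut), set as the call begins (left out, the last holds). The fingers move at their own pace and stop on an object; "force" is the grip in N (left out, the last holds). Time passes only in rows, so rows that do not move let the fingers close. It gives the time, the measured TCP pose, the force and the opening at its end, in the units of the state.
- get_obs(): the state, without advancing time (a new reading comes with each control period).
- camera(name): name is "side" or "top"; returns (picture, depth): 400x640x3 uint8, red, green, blue; 400x640 float32, m along the optical axis (not along the pixel's ray), 0 where there is no reading.
- camera_params(name): a dict with "intrinsics" (3x3 intrinsics, pixels), "position" and "attitude" of the camera in the world. Camera axes: x right, y down, z forward; pixel columns grow to the right and rows downward; lengths in m; the calibration is good to about 2 mm. A picture is of the moment at which its call begins. camera_params takes no time and is no camera call.
- hand_in(): hands the job in, once; it reports no verdict.
The state is a dict: "time": time; "q": joint angles; "joint_velocities": joint speeds; "joint_torque": joint torques, N m; "position": TCP position; "tool_rot": TCP orientation; "ft_force": force on the tool from outside, world axes, zero at the start; "moment": the same for the moment, N m; "grip_width": finger opening in m.
Only numpy, scipy, OpenCV 4.12 (cv2) and the standard library are available. Lean on these libraries where they do the work, as an engineer would, in place of code of your own. Each camera call takes 0.05 s, during which the arm holds its last target.

## Task

Pack this mounting kit for dispatch: lay every heat sink in the long bay of the kit box and every square brass pillar in the short bay, then put the cover on and press it down at its corners until all four clips have clicked over its edge and it sits fully home. Leave the other things on the bench where they are.

Things in the scene. Friction and masses are not known exactly. Their poses are not given: they have to be found in the camera images.
- kit_box: light grey plastic kit box, 172.5 x 130 mm, open at the top, held immovably in an aluminium fixture plate (192 x 160 x 6 mm) on the grey build board. Origin: centre of the underside of the plate (= top of the board); x along its length, z up. Walls 3 mm thick; inner floor at z = 9 mm, rim at z = 46 mm; a cross wall at x = 12 mm, up to z = 31 mm, parts a long bay from a short bay
- long_bay (a point): centre of the inner floor of the long bay, for the heat sinks: 94 mm along the box's x, 124 mm along y, 37 mm deep
- short_bay (a point): centre of the inner floor of the short bay, for the pillars: 70 mm along the box's x, 124 mm along y, 37 mm deep
- rim (a point): centre of the box's mouth at rim height, 46 mm above the box's origin. Four springy grey clips, 22 mm wide, stand outside the long walls at x = +-58 mm, from y = 66.5 to 74 mm on either side, tops 60 mm above the box's origin, each with a lead-in ramp over a catch nose. A push of about 6 to 16 N on the cover's corner beside a clip makes it click, over 5 to 8 mm of travel
- cover: grey plastic cover, 172 x 137 mm, 35 mm high with its grip, about 0.18 kg; it stands on its locating lip on the board, right way up; it twists a little, so each corner clicks by itself. Origin: centre of the underside of the lip; x along its length; it fits either way round. The lip (z = 0 to 13 mm, rounded) enters the box with 0.5 to 1.5 mm play. Laid on, it rests on the clips, origin 39 to 41 mm above the box's; home, 33 mm
- cover_grip (a point): on the cover's upright grip rib (76 mm along the cover's x, 18 mm wide, from 17 to 35 mm above the cover's origin), 28 mm above the cover's origin: grip here, the fingers closing along the cover's y
- corner0 (a point): round black press pad on top of the cover at x = +58, y = +48 mm of its frame, 17 mm above its origin, beside a clip; pressed home it is 50 mm above the kit box's origin, not yet clicked about 54 to 59 mm
- corner1 (a point): round black press pad on top of the cover at x = -58, y = +48 mm of its frame, 17 mm above its origin, beside a clip; pressed home it is 50 mm above the kit box's origin, not yet clicked about 54 to 59 mm
- corner2 (a point): round black press pad on top of the cover at x = -58, y = -48 mm of its frame, 17 mm above its origin, beside a clip; pressed home it is 50 mm above the kit box's origin, not yet clicked about 54 to 59 mm
- corner3 (a point): round black press pad on top of the cover at x = +58, y = -48 mm of its frame, 17 mm above its origin, beside a clip; pressed home it is 50 mm above the kit box's origin, not yet clicked about 54 to 59 mm
- pillar0: square brass spacer pillar with a tapped hole in each end, 60 mm long (along its x), 16 x 16 mm in section, about 0.1 kg; origin: centre of its underside as first laid; it may be absent
- pillar1: square brass spacer pillar with a tapped hole in each end, 60 mm long (along its x), 16 x 16 mm in section, about 0.1 kg; origin: centre of its underside as first laid; it may be absent
- pillar2: square brass spacer pillar with a tapped hole in each end, 60 mm long (along its x), 16 x 16 mm in section, about 0.1 kg; origin: centre of its underside as first laid; it may be absent
- sink0: finned aluminium heat sink, 80 mm long (along its x), 30 mm wide (y), 20 mm high, about 0.1 kg; origin: centre of its underside; it may be absent
- sink1: finned aluminium heat sink, 80 mm long (along its x), 30 mm wide (y), 20 mm high, about 0.1 kg; origin: centre of its underside; it may be absent
- terminal: green terminal block, 12 x 38 x 11 mm, among the parts; not part of the kit, leave it
- tip_box: closed dark blue case, 70 x 90 x 29 mm, left of the kit box; leave it. Above it, stock bins hang on a rail from 120 to 260 mm over the bench (their near corner at about x 0.55, y 0.20 m): keep the gripper out of them. Two steel posts (x 0.38 to 0.55, y 0.43 to 0.53 m) and a shelf of trays stand at the far left, beside the robot

How it is judged:
On the way, in this order (a step that is already met when the one before it is completed fails the run):
1. every heat sink lies in the long bay and every pillar in the short bay (x of pillar0 in the frame of kit_box between 0.01325 and 0.08325 m and y of pillar0 in the frame of kit_box between -0.062 and 0.062 m and z of pillar0 in the frame of kit_box between 0 and 0.032 m and x of pillar1 in the frame of kit_box between 0.01325 and 0.08325 m and y of pillar1 in the frame of kit_box between -0.062 and 0.062 m and z of pillar1 in the frame of kit_box between 0 and 0.032 m and x of pillar2 in the frame of kit_box between 0.01325 and 0.08325 m and y of pillar2 in the frame of kit_box between -0.062 and 0.062 m and z of pillar2 in the frame of kit_box between 0 and 0.032 m and x of sink0 in the frame of kit_box between -0.08325 and 0.01075 m and y of sink0 in the frame of kit_box between -0.062 and 0.062 m and z of sink0 in the frame of kit_box between 0 and 0.032 m and x of sink1 in the frame of kit_box between -0.08325 and 0.01075 m and y of sink1 in the frame of kit_box between -0.062 and 0.062 m and z of sink1 in the frame of kit_box between 0 and 0.032 m), for 0.2 s.
2. the cover is home on the box, clicked in at all four corners (horizontal distance between cover and kit_box below 0.005 m and angle between the x axis of cover and the x axis of kit_box, either way round below 0.06 rad and z of corner0 in the frame of kit_box between 0.046 and 0.0525 m and z of corner1 in the frame of kit_box between 0.046 and 0.0525 m and z of corner2 in the frame of kit_box between 0.046 and 0.0525 m and z of corner3 in the frame of kit_box between 0.046 and 0.0525 m), for 0.2 s.
At the end, for the whole second after the job is handed in: Every heat sink present lies in the long bay and every pillar present in the short bay (origin under 32 mm above the box's origin); the cover is on within 5 mm and 0.06 rad, at rest, its four corner pads 46 to 52.5 mm above the box's origin (home: 50 mm) (all of step 1 and all of step 2 and linear speed of cover below 0.01 m/s); the robot touches nothing.
It fails at once if a bystander on the bench is moved more than 3 cm (distance of any of terminal, tip_box from where it was at the start of the episode above 0.03 m).
Of pillar0, pillar1, pillar2 only 2 to 3 are there at a start; the rules pass over those that are not, and their reading is None.
Of sink0, sink1 only 1 to 2 are there at a start; the rules pass over those that are not, and their reading is None.
At some moment in a run one of pillar0, pillar1, pillar2, sink0, sink1, cover may be knocked a few centimetres aside while the robot is not near it.
Once in a run the grip may slacken for a moment while it holds something.
It also fails if it takes over 208 s, if anything falls off the work surface, if the arm or the gripper's body presses on something with over 40 N, if the wrist force passes 120 N, or if a joint passes its speed limit or range.

## Working session

There is one attempt and no reset: what is moved stays moved. The work goes in short steps, Python scripts to look and compute and a tool call to move; the robot and the scene stay as the last step left them, time stands still between calls to the robot, and variables do not carry over. Pictures are saved under pics/ and viewed, and the job is handed in when it is done.

Besides the shell and the picture viewer there is one more tool, called as name([rows], argument=value, ...), one row to a line, values as JSON. send_rows: Moves the arm, as the interface text tells. Its arguments: {"type":"object","properties":{"steps":{"type":"array"},"gripper":{"type":"number"},"force":{"type":"number"}},"required":["steps"]}

```bash
ls; mkdir -p pics
python3 - <<'E'
from rig import *
import cv2,numpy as np
o=get_obs();print(o)
for n in("side","top"):
    p=camera_params(n);print(n,p)
    im,d=camera(n);cv2.imwrite(f"pics/{n}0.png",im[:,:,::-1]);np.save(f"pics/{n}0d.npy",d)
    print(d.min(),d.max())
E
```

```text
pics
{'time': 0.0, 'q': array([-1.38251021e+00,  5.28494845e-01,  1.43392515e+00, -3.32983976e-05,
        1.18136935e+00, -1.78524174e-01]), 'joint_velocities': array([-1.17537215e-03, -5.72625557e-05,  1.27193413e-03, -2.74410583e-04,
       -1.29241887e-03,  3.40656199e-04]), 'joint_torque': array([ 1.14315571e-03, -4.40041852e+01, -1.76590669e+01,  6.34805532e-02,
        5.80442918e-02, -1.44177684e-04]), 'position': array([ 0.22401329, -0.58268067,  0.22154674]), 'tool_rot': array([-0.69523153, -0.1297421 ,  0.69526089, -0.12818893]), 'ft_force': array([ 0.47796175, -0.19785931,  0.47291173]), 'moment': array([-0.0041055 , -0.00626102, -0.06893267]), 'grip_width': 0.08709672385580967}
side {'intrinsics': array([[476.68861224,   0.        , 319.66175534],
       [  0.        , 476.68861224, 206.70233935],
       [  0.        ,   0.        ,   1.        ]]), 'position': array([1.06938955, 0.35056996, 0.82605981]), 'attitude': array([ 0.43721843,  0.82437775, -0.31532147, -0.17266656])}
0.0 3.5529568
top {'intrinsics': array([[390.97337569,   0.        , 317.18298361],
       [  0.        , 390.97337569, 201.36400013],
       [  0.        ,   0.        ,   1.        ]]), 'position': array([ 0.35686165, -0.0239227 ,  0.98716564]), 'attitude': array([-0.70060562,  0.7086242 , -0.06435756,  0.05349411])}
0.0 2.087964
```

View pics/side0.png

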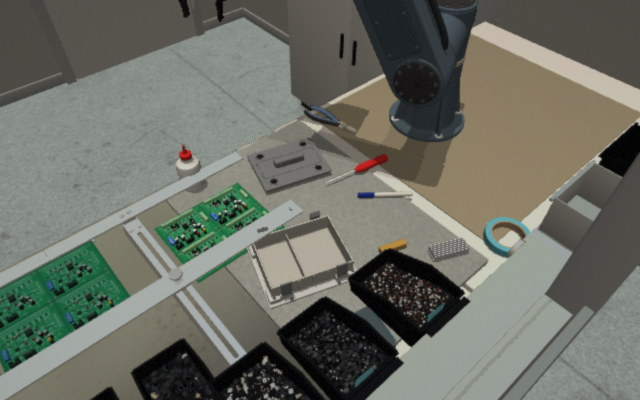

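View pics/top0.png

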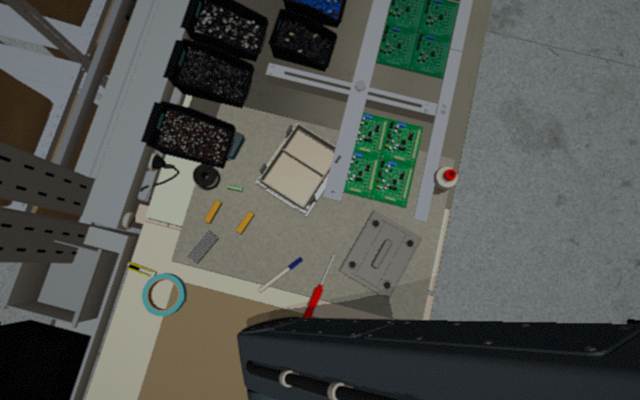

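```bash
cat > h.py <<'E'
from rig import *
import cv2,numpy as np
from scipy.spatial.transform import Rotation as R
def snap(n):
    im,d=camera(n);return im,d,pts(n,d)
def pts(n,d):
    p=camera_params(n);K=p["intrinsics"];v,u=np.mgrid[:400,:640]
    c=np.stack([(u-K[0,2])/K[0,0]*d,(v-K[1,2])/K[1,1]*d,d],-1)
    w=c@R.from_quat(p["attitude"]).as_matrix().T+p["position"]
    w[d<=0]=np.nan
    return w
def ray(n,u,v,z):
    p=camera_params(n);K=p["intrinsics"]
    r=R.from_quat(p["attitude"]).apply([(u-K[0,2])/K[0,0],(v-K[1,2])/K[1,1],1.])
    return p["position"]+r*(z-p["position"][2])/r[2]
def proj(n,w):
    p=camera_params(n);K=p["intrinsics"]
    c=R.from_quat(p["attitude"]).inv().apply(np.asarray(w)-p["position"])
    return c[...,:2]/c[...,2:]*[K[0,0],K[1,1]]+[K[0,2],K[1,2]]
def save(name,im,box=None,s=1):
    if box: u0,v0,u1,v1=box; im=im[v0:v1,u0:u1]
    cv2.imwrite(f"pics/{name}.png",cv2.resize(im[:,:,::-1],None,fx=s,fy=s,interpolation=cv2.INTER_CUBIC))
E
python3 - <<'E'
from h import *
im=cv2.imread("pics/top0.png")[:,:,::-1];save("top0c",im,(130,90,450,310),2.5)
im2=cv2.imread("pics/side0.png")[:,:,::-1];save("side0c",im2,(230,100,510,310),2.8)
P=pts("top",np.load("pics/top0d.npy"))
for n,(u,v) in dict(pA=(213,211),pB=(244,222),sink=(203,247),cov=(381,253),board=(270,240),boxfl=(310,155),rail=(335,185),rail2=(345,150),pcb=(380,150),binrim=(190,104),grip=(381,253),covtop=(360,240),term=(235,188),black=(207,177),tip=(237,146)).items(): print(n,P[v,u].round(3))
E
```

```text
pA [0.497 0.218 0.029]
pB [0.469 0.141 0.028]
sink [0.409 0.241 0.022]
cov [ 0.388 -0.19   0.049]
board [0.425 0.078 0.015]
boxfl [ 0.639 -0.023  0.023]
rail [ 0.552 -0.083  0.064]
rail2 [ 0.639 -0.109  0.064]
pcb [ 0.651 -0.203  0.022]
binrim [0.785 0.292 0.01 ]
grip [ 0.388 -0.19   0.049]
covtop [ 0.421 -0.143  0.031]
term [0.555 0.166 0.025]
black [0.577 0.229 0.052]
tip [0.658 0.159 0.043]
```

View pics/top0c.png

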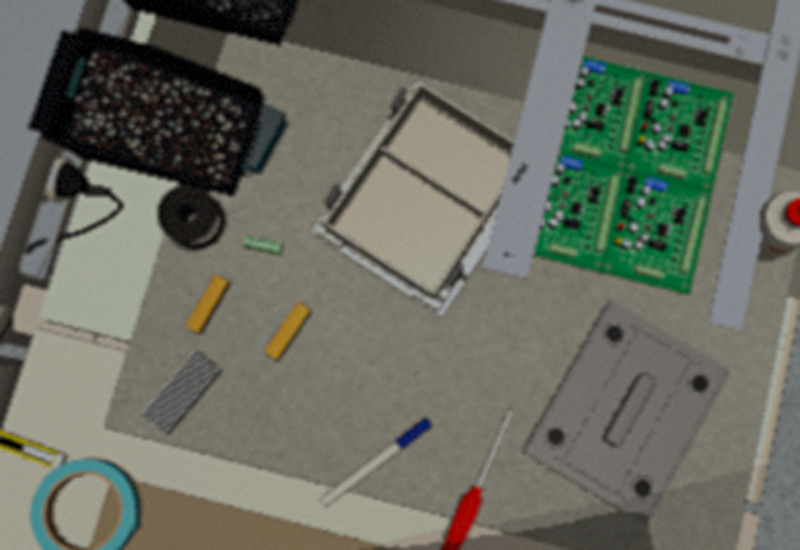

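View pics/side0c.png

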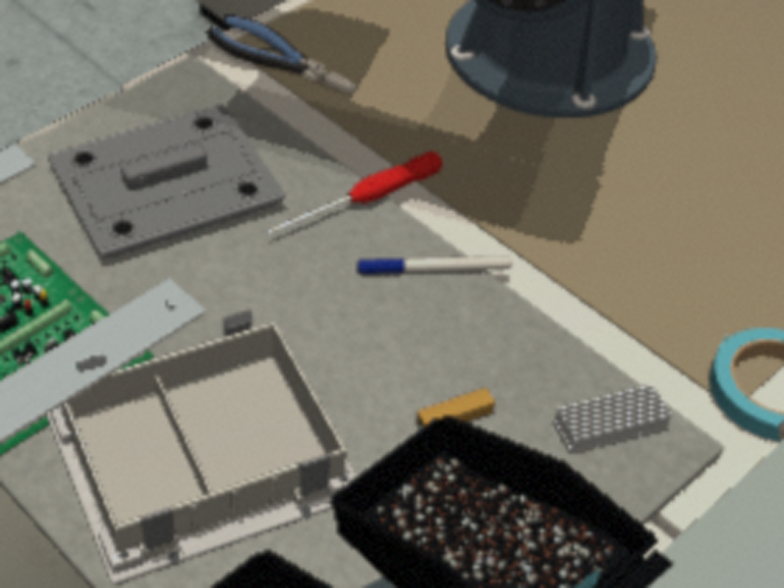

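Run:
```python
from h import *
x0,x1,y0,y1=.28,.82,-.36,.34
def ortho(n,s=1000):
    im=cv2.imread(f"pics/{n}0.png");P=pts(n,np.load(f"pics/{n}0d.npy"))
    # upsample
    up=3
    P=cv2.resize(P,None,fx=up,fy=up,interpolation=cv2.INTER_LINEAR);im=cv2.resize(im,None,fx=up,fy=up)
    H=int((x1-x0)*s);W=int((y1-y0)*s)
    out=np.zeros((H,W,3),np.uint8);hz=np.full((H,W),-1.)
    m=np.isfinite(P[...,2]);Q=P[m];C=im[m]
    r=((x1-Q[:,0])*s).astype(int);c=((y1-Q[:,1])*s).astype(int)
    k=(r>=0)&(r<H)&(c>=0)&(c<W)&(Q[:,2]<.15);r,c,Q,C=r[k],c[k],Q[k],C[k]
    o=np.argsort(Q[:,2]);out[r[o],c[o]]=C[o];hz[r[o],c[o]]=Q[o,2]
    return out,hz
for n in("top","side"):
    o,h=ortho(n);cv2.imwrite(f"pics/or_{n}.png",o)
    hc=cv2.applyColorMap(np.clip((h)/.08*255,0,255).astype(np.uint8),cv2.COLORMAP_JET);hc[h<0]=0
    cv2.imwrite(f"pics/hz_{n}.png",hc);np.save(f"pics/hz_{n}.npy",h)
```

```text
(no output)
```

View pics/or_top.png

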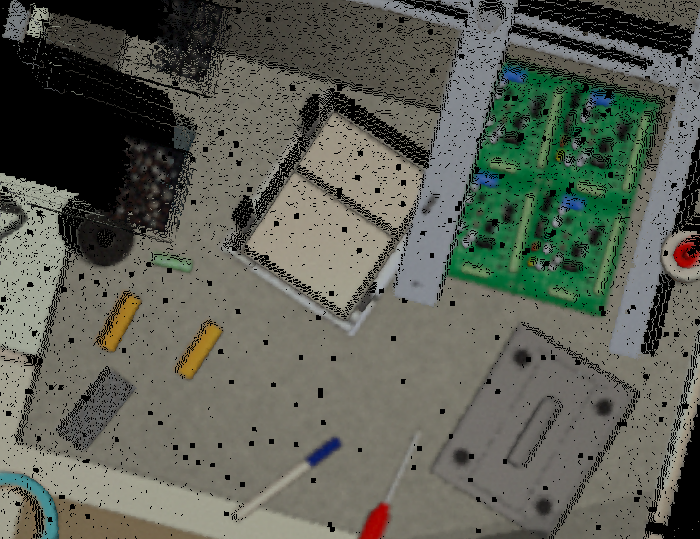

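View pics/or_side.png

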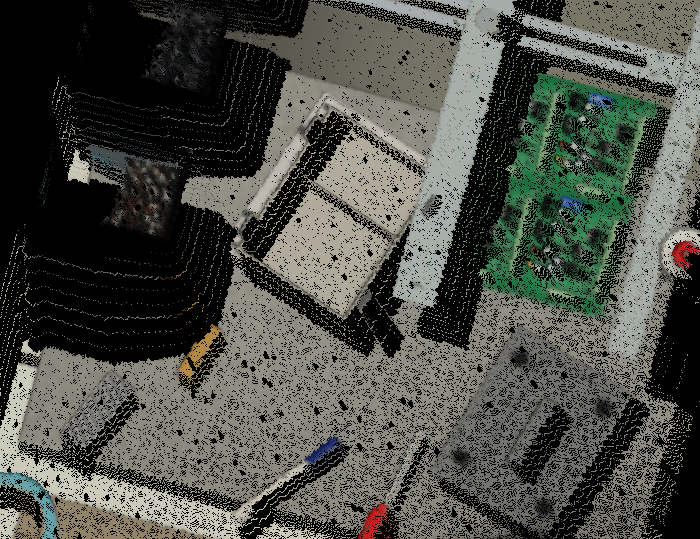

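View pics/hz_side.png

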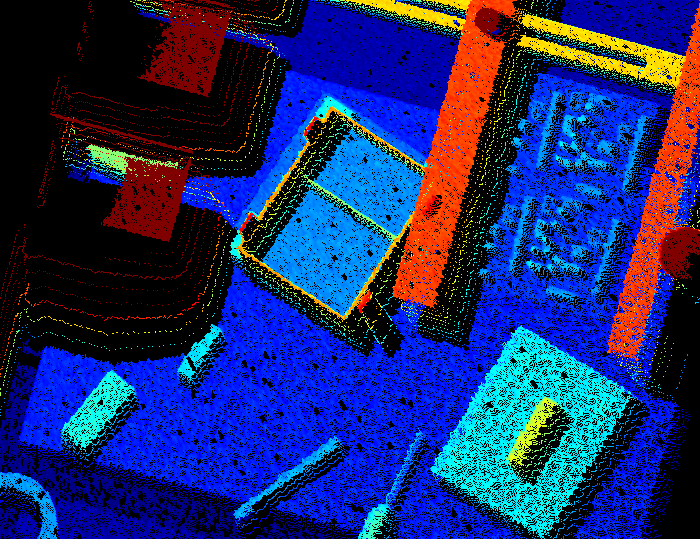

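View pics/hz_top.png

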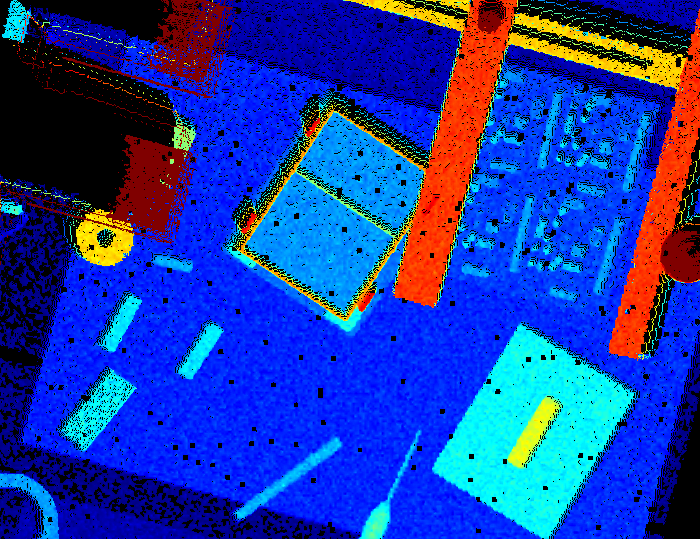

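Run:
```python
from h import *
Ps={n:pts(n,np.load(f"pics/{n}0d.npy")) for n in("top","side")}
for n,P in Ps.items():
    x,y,z=P[...,0],P[...,1],P[...,2]
    m=(x>.35)&(x<.5)&(y>-.03)&(y<.1)&(z<.03);print(n,"board",np.nanmedian(z[m]))
    m=(x>.45)&(x<.74)&(y>-.1)&(y<.115)&(z>.055)&(z<.0635)
    Q=P[m][:,:2]; 
    # exclude rail
    k=Q[:,1]>-.06-( .0)- (Q[:,0]-.525)*55/235
    Q=Q[k]
    r=cv2.minAreaRect((Q*1000).astype(np.float32));print("rim",r,len(Q), np.nanmedian(z[m]))
    print(cv2.boxPoints(r).round(1).tolist())
    m=(x>.3)&(x<.52)&(y>-.32)&(y<-.06)&(z>.026)&(z<.038)
    r=cv2.minAreaRect((P[m][:,:2]*1000).astype(np.float32));print("cover",r,np.median(z[m]))
    m=(x>.3)&(x<.52)&(y>-.3)&(y<-.08)&(z>.043)&(z<.055)
    r=cv2.minAreaRect((P[m][:,:2]*1000).astype(np.float32));print("grip",r,np.median(z[m]),np.mean(P[m],0))
    m=(x>.58)&(x<.8)&(y>-.18)&(y<-.05)&(z>.0625)&(z<.07)
    print("rail z",np.median(z[m]))
    for lo in np.arange(.52,.78,.03):
        s=P[m&(x>lo)&(x<lo+.01)] if False else P[(x>lo)&(x<lo+.01)&(y>-.2)&(y<-.02)&(z>.0625)&(z<.07)]
        if len(s):print(lo+.005,np.percentile(s[:,1],[2,98]).round(3))
```

```text
top board 0.012876365754004304
rim ((605.682861328125, -12.784713745117188), (163.19374084472656, 187.21875), 56.33464813232422) 331 0.05879187197652036
[[482.5, -28.799999237060547], [638.4000244140625, -132.60000610351562], [728.7999877929688, 3.200000047683716], [573.0, 107.0]]
cover ((388.2812805175781, -176.11117553710938), (167.61390686035156, 188.53494262695312), 58.89017868041992) 0.030128590817316114
grip ((387.40728759765625, -193.10972595214844), (18.617860794067383, 75.21265411376953), 58.8132209777832) 0.04758537074687652 [ 0.38691696 -0.19278103  0.04745587]
rail z 0.06570186204043504
0.525 [-0.097 -0.026]
0.555 [-0.106 -0.062]
0.5850000000000001 [-0.114 -0.07 ]
0.6150000000000001 [-0.122 -0.079]
0.6450000000000001 [-0.13  -0.087]
0.6750000000000002 [-0.137 -0.095]
0.7050000000000002 [-0.147 -0.103]
0.7350000000000002 [-0.154 -0.111]
0.7650000000000002 [-0.162 -0.118]
side board 0.012551829734801345
rim ((613.1196899414062, 7.3161773681640625), (170.19960021972656, 216.08164978027344), 76.66394805908203) 557 0.058762040348775635
[[488.3999938964844, -50.599998474121094], [698.5999755859375, -100.4000015258789], [737.9000244140625, 65.19999694824219], [527.5999755859375, 115.0]]
cover ((389.0536193847656, -176.3809051513672), (170.3599090576172, 186.52218627929688), 59.47673416137695) 0.029439330098344763
grip ((388.2043762207031, -191.81362915039062), (21.625120162963867, 73.15913391113281), 60.67351531982422) 0.046603060240651806 [ 0.38883138 -0.19130555  0.04643213]
rail z 0.06489479279136295
0.525 [-0.096 -0.024]
0.555 [-0.106 -0.06 ]
0.5850000000000001 [-0.113 -0.068]
0.6150000000000001 [-0.12  -0.076]
0.6450000000000001 [-0.13  -0.085]
0.6750000000000002 [-0.138 -0.092]
0.7050000000000002 [-0.145 -0.1  ]
0.7350000000000002 [-0.153 -0.109]
0.7650000000000002 [-0.161 -0.116]
```

```bash
cat > fit.py <<'E'
from h import *
from scipy.optimize import least_squares
def rectfit(Q,L,W,p0,solid=False):
    # distance to outline of rect LxW (centre line)
    def f(p):
        c,s=np.cos(p[2]),np.sin(p[2]);d=Q-p[:2];a=np.abs(d[:,0]*c+d[:,1]*s)-L/2;b=np.abs(-d[:,0]*s+d[:,1]*c)-W/2
        o=np.hypot(np.maximum(a,0),np.maximum(b,0))+np.minimum(np.maximum(a,b),0)
        return o
    r=least_squares(f,p0,loss="soft_l1",f_scale=.001);return r.x,f(r.x)
E
python3 - <<'E'
from fit import *
Ps={n:pts(n,np.load(f"pics/{n}0d.npy")) for n in("top","side")}
A=[]
for n,P in Ps.items():
    x,y,z=P[...,0],P[...,1],P[...,2]
    p=np.array([.606,-.0,-.595])
    for it in range(3):
        c,s=np.cos(p[2]),np.sin(p[2]);X=(x-p[0])*c+(y-p[1])*s;Y=-(x-p[0])*s+(y-p[1])*c
        tol=[.012,.006,.004][it]
        o=np.maximum(abs(X)-.08475,abs(Y)-.0635)
        m=(z>.0555)&(z<.0625)&(abs(o)<tol)
        p,res=rectfit(P[m][:,:2],.1695,.127,p)
    print(n,p.round(4),np.degrees(p[2]),m.sum(),np.abs(res).mean())
    # crosswall
    m2=(z>.037)&(z<.048)&(abs(Y)<.055)&(abs(X)<.07)
    print(" crosswall X",np.median(X[m2]),m2.sum(),"z",np.median(z[m2]))
    m3=(abs(X)<.07)&(abs(Y)<.045)&(abs(X-.012)>.01)&(z<.03);print(" floor",np.median(z[m3]))
E
```

```text
top [ 6.055e-01  4.000e-04 -5.867e-01] -33.613732067933825 296 0.0008807318727038629
 crosswall X 0.011679848458743107 63 z 0.04271833469322206
 floor 0.02178651070276716
side [ 0.6062  0.0018 -0.5878] -33.67921363258498 390 0.0010196285459984171
 crosswall X 0.012238801327655209 73 z 0.04241799626835585
 floor 0.021393585414282712
```

Run:
```python
from fit import *
Ps={n:pts(n,np.load(f"pics/{n}0d.npy")) for n in("top","side")}
B=[]
for n,P in Ps.items():
    x,y,z=P[...,0],P[...,1],P[...,2]
    for nm,c,top,r in(("pA",(.497,.218),.0285,.045),("pB",(.469,.141),.0285,.045),("sink",(.409,.241),.0325,.055)):
        m=(np.hypot(x-c[0],y-c[1])<r)&(z>(.0245 if nm!="sink" else .024))&(z<.036)
        if m.sum()<10: print(n,nm,m.sum());continue
        rc=cv2.minAreaRect((P[m][:,:2]*1000).astype(np.float32));v=P[m][:,:2]-P[m][:,:2].mean(0)
        w,V=np.linalg.eigh(v.T@v);ax=V[:,1];yaw=np.degrees(np.arctan2(ax[1],ax[0]))
        print(n,nm,[np.round(q,1) for q in rc],P[m].mean(0).round(4),"yaw",(yaw+90)%180-90,np.percentile(z[m],95).round(4))
    m=(z>.1)&(z<.3)&(x>.45)&(x<.72)&(y>.1)&(y<.4)
    print("bin min x",np.nanpercentile(x[m],[0,1,2]).round(3),"min y",np.nanpercentile(y[m],[0,1,2]).round(3), "z",np.percentile(z[m],[1,50,99]).round(3))
    B.append(P[m])
B=np.concatenate(B)
for lo in np.arange(.5,.72,.02):
    s=B[(B[:,0]>lo)&(B[:,0]<lo+.02)]
    if len(s):print(lo.round(2),"y",np.percentile(s[:,1],[1,99]).round(3),"z",s[:,2].min().round(3),s[:,2].max().round(3))
x,y,z=[Ps["top"][...,i] for i in range(3)]
m=(z>.018)&(z<.035)&(np.hypot(x-.555,y-.166)<.035);rc=cv2.minAreaRect((Ps["top"][m][:,:2]*1000).astype(np.float32));print("term",rc)
```

```text
top pA [array([496.6, 219.2]), array([17.1, 59.1]), np.float64(61.8)] [0.4963 0.2189 0.0283] yaw -28.77028213046688 0.0312
top pB [array([469. , 139.3]), array([16.8, 60.2]), np.float64(56.2)] [0.4687 0.139  0.0282] yaw -33.827896469634396 0.0311
top sink [array([409.9, 241.1]), array([31.1, 80.2]), np.float64(51.5)] [0.4097 0.2413 0.0302] yaw -38.74449129911977 0.0346
bin min x [0.45  0.455 0.461] min y [0.132 0.154 0.161] z [0.129 0.188 0.196]
side pA 0
side pB [array([468.3, 140.7]), array([16.8, 60.7]), np.float64(58.3)] [0.4676 0.141  0.0281] yaw -35.60939119177593 0.0303
side sink [array([409.3, 242.4]), array([33.6, 81.1]), np.float64(49.6)] [0.4115 0.2423 0.0306] yaw -39.363160170264734 0.0343
bin min x [0.45  0.462 0.471] min y [0.135 0.154 0.159] z [0.126 0.189 0.196]
0.5 y [0.35  0.399] z 0.147 0.194
0.52 y [0.345 0.399] z 0.146 0.194
0.54 y [0.339 0.399] z 0.148 0.195
0.56 y [0.17  0.399] z 0.128 0.195
0.58 y [0.163 0.398] z 0.121 0.197
0.6 y [0.159 0.398] z 0.119 0.199
0.62 y [0.154 0.398] z 0.121 0.197
0.64 y [0.149 0.398] z 0.12 0.198
0.66 y [0.148 0.398] z 0.12 0.201
0.68 y [0.189 0.398] z 0.12 0.199
0.7 y [0.258 0.398] z 0.12 0.197
term ((556.5831909179688, 166.6781768798828), (38.431339263916016, 11.316598892211914), 76.27635955810547)
```

```bash
cat > go.py <<'E'
from h import *
import sys
# usage: go.py x y z yaw_deg [n]  (yaw: direction across which... part long axis yaw)
def Rt(yaw):
    y=np.array([-np.sin(yaw),np.cos(yaw),0]);x=np.array([0,0,-1.]);return np.stack([x,y,np.cross(x,y)],1)
def plan(x,y,z,yaw,n=None):
    o=get_obs();p=o["position"];R0=R.from_quat(o["tool_rot"])
    best=None
    for k in(0,180):
        T=R.from_matrix(Rt(np.radians(yaw+k)));w=(R0.inv()*T).as_rotvec()
        if best is None or np.linalg.norm(w)<np.linalg.norm(best): best=w
    w=best;d=np.array([x,y,z])-p
    if n is None: n=max(1,int(np.ceil(max(np.linalg.norm(d)/.038,np.degrees(np.linalg.norm(w))/5.8))))
    S=np.zeros((3,3));Rk=R0
    for k in range(n): S+=Rk.as_matrix();Rk=Rk*R.from_rotvec(w/n)
    t=np.linalg.solve(S,d)*100
    print("at",p.round(4),"yaw",round(np.degrees(np.arctan2(-R0.as_matrix()[0,1],R0.as_matrix()[1,1])),1),"q6",o["q"][5].round(2),"F",o["ft_force"].round(1),"w",o["grip_width"].round(4),"t",round(o["time"],1))
    print("n",n,"row",np.r_[t,np.degrees(w/n)/6].round(2).tolist())
if __name__=="__main__":
    a=[float(v) for v in sys.argv[1:]];plan(*a[:4],int(a[4]) if len(a)>4 else None)
E
python3 go.py .4685 .140 .15 -34
```

```text
Traceback (most recent call last):
  File "go.py", line 20, in <module>
    a=[float(v) for v in sys.argv[1:]];plan(*a[:4],int(a[4]) if len(a)>4 else None)
                                       ~~~~^^^^^^^^^^^^^^^^^^^^^^^^^^^^^^^^^^^^^^^^
  File "go.py", line 17, in plan
    print("at",p.round(4),"yaw",round(np.degrees(np.arctan2(-R0.as_matrix()[0,1],R0.as_matrix()[1,1])),1),"q6",o["q"][5].round(2),"F",o["ft_force"].round(1),"w",o["grip_width"].round(4),"t",round(o["time"],1))
                                                                                                                                                                 ^^^^^^^^^^^^^^^^^^^^^
AttributeError: 'float' object has no attribute 'round'
```

```bash
sed -i 's/o\["grip_width"\].round(4)/round(o["grip_width"],4)/' go.py
python3 go.py .4685 .140 .15 -34; sed -n 1,200p h.py | head -3; python3 -c "
from h import *
print(R.from_quat(get_obs()['tool_rot']).as_matrix().round(3))"
```

```text
at [ 0.224  -0.5828  0.2217] yaw -159.0 q6 -0.18 F [0.3 0.6 0. ] w 0.0866 t 0.1
n 21 row [0.35, -3.67, -0.88, 0.44, 0.0, 0.0]
from rig import *
import cv2,numpy as np
from scipy.spatial.transform import Rotation as R
[[-0.     0.359 -0.933]
 [ 0.002 -0.933 -0.359]
 [-1.    -0.002 -0.   ]]
```

```bash
sed -i 's/for k in(0,180)/for k in(0,)/' go.py
python3 go.py .4685 .140 .15 -34 22
```

```text
at [ 0.224  -0.5828  0.2217] yaw -159.0 q6 -0.18 F [0.3 0.6 0. ] w 0.0866 t 0.1
n 22 row [0.33, 0.69, -4.21, -0.95, -0.0, 0.0]
```

send_rows([
  [[0,0,0,-1,0,0],[0,0,0,-1,0,0],[0,0,0,-1,0,0],[0,0,0,-1,0,0],[0,0,0,-1,0,0],[0,0,0,-1,0,0],[0,0,0,-1,0,0],[0,0,0,-1,0,0]],
], gripper=0.5, force=30)

```text
time: 0.77
position: [0.2234, -0.5793, 0.2168]
tool_rot: [0.577, 0.416, -0.573, 0.408]
ft_force: [0.1, -0.2, -0.5]
grip_width: 0.0459
```

send_rows([
  [[0,0,0,-1,0,0],[0,0,0,-1,0,0],[0,0,0,-1,0,0],[0,0,0,-1,0,0],[0,0,0,-1,0,0],[0,0,0,-1,0,0],[0,0,0,-1,0,0],[0,0,0,-1,0,0]],
])

```text
time: 1.43
position: [0.2227, -0.5757, 0.2119]
tool_rot: [0.35, 0.623, -0.338, 0.612]
ft_force: [0.0, 0.4, 0.8]
grip_width: 0.0435
```

send_rows([
  [[0,0,0,-1,0,0],[0,0,0,-1,0,0],[0,0,0,-1,0,0],[0,0,0,-1,0,0],[0,0,0,-0.8,0,0]],
])

```text
time: 1.85
position: [0.2223, -0.5734, 0.2089]
tool_rot: [0.18, 0.691, -0.161, 0.682]
ft_force: [0.7, -0.5, -0.6]
grip_width: 0.043
```

```bash
python3 go.py .4685 .140 .15 -34
```

```text
at [ 0.2223 -0.5734  0.2089] yaw -27.9 q6 -2.47 F [ 0.7 -0.5 -0.6] w 0.043 t 1.9
n 20 row [0.35, 3.69, -0.77, 0.05, -0.01, -0.01]
```

send_rows([
  [[0,3.7,-0.8,0.1,0,0],[0,3.7,-0.8,0.1,0,0],[0,3.7,-0.8,0.1,0,0],[0,3.7,-0.8,0.1,0,0],[0,3.7,-0.8,0.1,0,0],[0,3.7,-0.8,0.1,0,0],[0,3.7,-0.8,0.1,0,0],[0,3.7,-0.8,0.1,0,0]],
])

```text
time: 2.52
position: [0.3142, -0.2818, 0.2117]
tool_rot: [0.212, 0.682, -0.195, 0.672]
ft_force: [1.4, 0.2, 0.1]
grip_width: 0.0435
```

```bash
python3 go.py .4685 .140 .15 -34
```

```text
at [ 0.3142 -0.2818  0.2117] yaw -33.5 q6 -2.0 F [1.4 0.2 0.1] w 0.0435 t 2.5
n 12 row [0.56, 3.63, -0.87, 0.01, -0.02, -0.02]
```

send_rows([
  [[0.5,3.6,-0.9,0,0,0],[0.5,3.6,-0.9,0,0,0],[0.5,3.6,-0.9,0,0,0],[0.5,3.6,-0.9,0,0,0],[0.5,3.6,-0.9,0,0,0],[0.5,3.6,-0.9,0,0,0],[0.5,3.6,-0.9,0,0,0],[0.5,3.6,-0.9,0,0,0]],
])

```text
time: 3.18
position: [0.4147, 0.0133, 0.178]
tool_rot: [0.214, 0.681, -0.197, 0.672]
ft_force: [0.5, -0.4, 0.6]
grip_width: 0.0436
```

```bash
python3 go.py .4685 .140 .12 -34
```

```text
at [0.4147 0.0133 0.178 ] yaw -33.8 q6 -1.26 F [ 0.5 -0.4  0.6] w 0.0436 t 3.2
n 4 row [1.5, 3.36, -0.63, 0.01, -0.04, -0.05]
```

send_rows([
  [[1.5,3.4,-0.6,0,0,0],[1.5,3.4,-0.6,0,0,0],[1.5,3.4,-0.6,0,0,0],[1.5,3.4,-0.6,0,0,0],[0,0,0,0,0,0]],
])

```text
time: 3.6
position: [0.4736, 0.1541, 0.1181]
tool_rot: [0.212, 0.68, -0.194, 0.675]
ft_force: [-0.2, 0.0, 0.1]
grip_width: 0.0435
```

```bash
python3 - <<'E'
from h import *
for n in("top","side"):
    im,d,P=snap(n);save(n+"1",im);np.save(f"pics/{n}1d.npy",d)
E
python3 go.py .4685 .140 .05 -34
```

```text
at [0.4715 0.1506 0.1193] yaw -33.4 q6 -0.95 F [-0.2  0.   0.8] w 0.0433 t 3.7
n 2 row [3.45, -0.58, 0.21, 0.05, -0.07, -0.09]
```

View pics/side1.png

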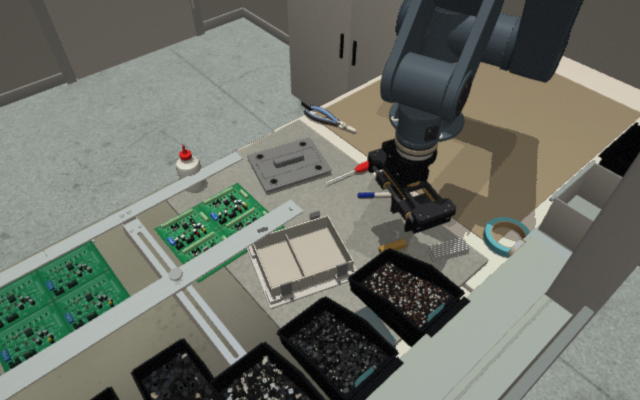

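View pics/top1.png

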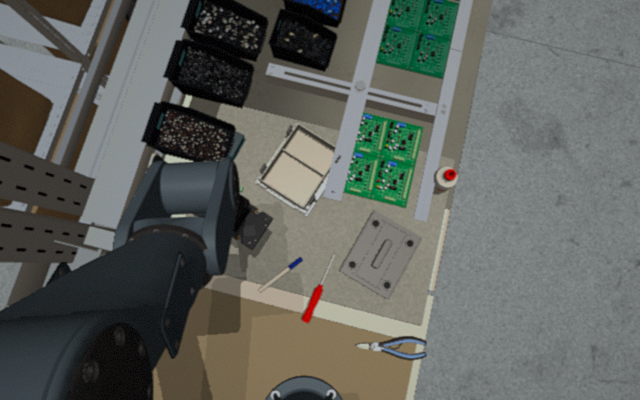

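send_rows([
  [[3.4,-0.6,0.2,0,-0.1,-0.1],[2,-0.5,0,0,0,0],[0,0,0,0,0,0]],
])

```text
time: 3.95
position: [0.4684, 0.139, 0.0663]
tool_rot: [0.207, 0.676, -0.2, 0.678]
ft_force: [-0.1, 0.6, -0.3]
grip_width: 0.0435
```

```bash
python3 go.py .4685 .140 .0175 -34.5
```

```text
at [0.4684 0.139  0.0663] yaw -33.4 q6 -0.95 F [-0.1  0.6 -0.3] w 0.0435 t 4.0
n 2 row [2.44, 0.03, -0.02, 0.09, 0.0, -0.05]
```

send_rows([
  [[2,0.1,0,0.1,0,0],[1.5,0,0,0,0,0],[1,0,0,0,0,0],[0.4,0,0,0,0,0],[0,0,0,0,0,0]],
])

```text
time: 4.37
position: [0.4703, 0.1347, 0.0202]
tool_rot: [0.214, 0.673, -0.206, 0.677]
ft_force: [-0.7, 0.9, -0.7]
grip_width: 0.0433
```

```bash
python3 go.py .4685 .140 .0165 -34.5
```

```text
at [0.4703 0.1347 0.0202] yaw -34.6 q6 -0.94 F [-0.7  0.9 -0.7] w 0.0433 t 4.4
n 1 row [0.37, 0.33, -0.45, -0.01, 0.02, -0.12]
```

send_rows([
  [[0.3,0.4,-0.2,0,0,-0.1],[0.1,0.2,0,0,0,0]],
])

```text
time: 4.53
position: [0.4727, 0.1396, 0.0179]
tool_rot: [0.211, 0.673, -0.211, 0.676]
ft_force: [-0.6, -0.1, 0.7]
grip_width: 0.0435
```

send_rows([
  [[0,0,0,0,0,0],[0,0,0,0,0,0],[0,0,0,0,0,0],[0,0,0,0,0,0],[0,0,0,0,0,0],[0,0,0,0,0,0]],
], gripper=1, force=40)

```text
time: 5.03
position: [0.4745, 0.1394, 0.0211]
tool_rot: [0.212, 0.672, -0.21, 0.678]
ft_force: [-0.1, 0.3, -1.8]
grip_width: 0.0152
```

```bash
python3 go.py .4685 .140 .13 -34.5
```

```text
at [0.4745 0.1394 0.0211] yaw -34.7 q6 -0.91 F [-0.1  0.3 -1.8] w 0.0152 t 5.0
n 3 row [-3.63, -0.08, -0.16, -0.01, 0.02, -0.02]
```

send_rows([
  [[-3.6,0,0,0,0,0],[-3.6,0,0,0,0,0],[-3.6,0,0,0,0,0],[0,0,0,0,0,0]],
])

```text
time: 5.37
position: [0.4701, 0.1389, 0.1264]
tool_rot: [0.21, 0.677, -0.212, 0.672]
ft_force: [1.9, 0.1, -1.3]
grip_width: 0.0153
```

```bash
cat > box.py <<'E'
from go import *
# X Y z(world) in box frame
BX=np.array([.6058,.0011]);BY=-.5872
if __name__=="__main__":
    X,Y,z=[float(v) for v in sys.argv[1:4]];n=int(sys.argv[4]) if len(sys.argv)>4 else None
    c,s=np.cos(BY),np.sin(BY)
    plan(BX[0]+X*c-Y*s,BX[1]+X*s+Y*c,z,np.degrees(BY),n)
    d=get_obs()["position"][:2]-BX;print("box XY",(d[0]*c+d[1]*s).round(4),(-d[0]*s+d[1]*c).round(4))
E
python3 box.py .053 .028 .13
```

```text
at [0.4701 0.1389 0.1264] yaw -34.7 q6 -0.91 F [ 1.9  0.1 -1.3] w 0.0153 t 5.4
n 7 row [-0.06, -0.13, 3.46, -0.03, -0.01, 0.01]
box XY -0.1892 0.0395
```

send_rows([
  [[0,-0.1,3.4,0,0,0],[0,-0.1,3.4,0,0,0],[0,-0.1,3.4,0,0,0],[0,-0.1,3.4,0,0,0],[0,-0.1,3.4,0,0,0],[0,-0.1,3.4,0,0,0],[0,-0.2,2.4,-0.2,0,0],[0,0,0,0,0,0]],
])

```text
time: 6.03
position: [0.6548, -0.0022, 0.1217]
tool_rot: [0.2, 0.682, -0.203, 0.674]
ft_force: [0.4, -0.1, -0.4]
grip_width: 0.0151
```

```bash
python3 box.py .053 .028 .08;python3 - <<'E'
from h import *
for n in("top","side"):
    im,d,P=snap(n);save(n+"2",im,(180,90,500,310),2.5)
E
```

```text
at [ 0.6548 -0.0022  0.1217] yaw -33.2 q6 -1.16 F [ 0.4 -0.1 -0.4] w 0.0151 t 6.0
n 2 row [2.08, 0.19, 0.54, 0.04, -0.05, 0.03]
box XY 0.0426 0.0244
```

View pics/side2.png

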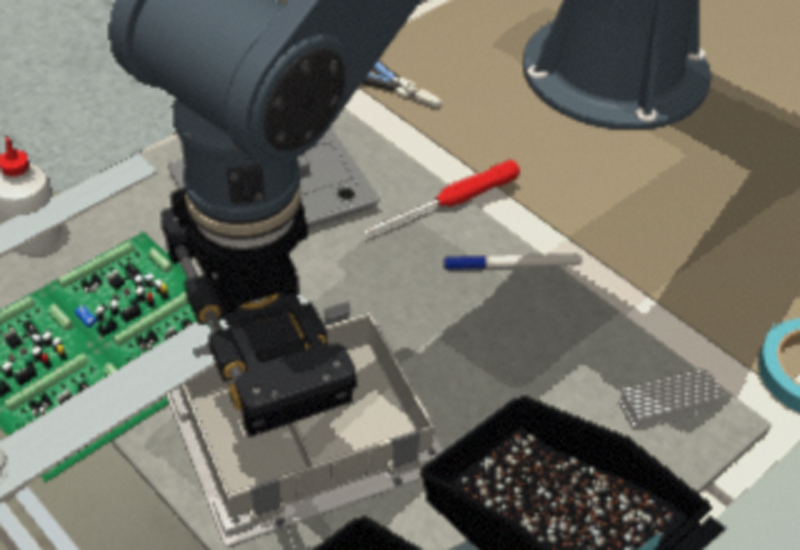

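send_rows([
  [[0.5,0.2,1,0,-0.1,0],[1,0.1,0,0,0,0],[2,0,0,0,0,0],[0,0,0,0,0,0]],
])

```text
time: 6.47
position: [0.6556, 0.0013, 0.0822]
tool_rot: [0.199, 0.683, -0.203, 0.673]
ft_force: [-0.5, 0.1, -2.2]
grip_width: 0.0158
```

```bash
python3 box.py .053 .028 .035
```

```text
at [0.6556 0.0013 0.0822] yaw -33.0 q6 -1.16 F [-0.5  0.1 -2.2] w 0.0158 t 6.5
n 2 row [2.35, 0.03, 0.6, 0.05, -0.06, 0.05]
box XY 0.0414 0.0277
```

send_rows([
  [[0,0,0.8,0.1,-0.1,0.1],[0,0,0.6,0,0,0],[0,0,0,0,0,0]],
])

```text
time: 6.72
position: [0.6657, -0.0043, 0.0808]
tool_rot: [0.204, 0.679, -0.204, 0.675]
ft_force: [0.5, 0.7, -1.0]
grip_width: 0.0152
```

```bash
python3 box.py .053 .028 .035
```

```text
at [ 0.6657 -0.0043  0.0808] yaw -33.5 q6 -1.16 F [ 0.5  0.7 -1. ] w 0.0152 t 6.7
n 2 row [2.29, -0.03, 0.01, 0.01, -0.02, 0.0]
box XY 0.0529 0.0287
```

send_rows([
  [[1.5,0,0,0,0,0],[1.5,0,0,0,0,0],[1,0,0,0,0,0],[0,0,0,0,0,0]],
])

```text
time: 7.05
position: [0.6696, -0.0049, 0.0441]
tool_rot: [0.204, 0.675, -0.203, 0.679]
ft_force: [-0.4, 0.1, -0.9]
grip_width: 0.0153
```

```bash
python3 box.py .053 .028 .034
```

```text
at [ 0.6696 -0.0049  0.0441] yaw -33.5 q6 -1.16 F [-0.4  0.1 -0.9] w 0.0153 t 7.0
n 1 row [1.01, -0.24, -0.34, 0.02, 0.04, -0.03]
box XY 0.0564 0.0303
```

send_rows([
  [[0.7,-0.2,-0.5,0,0,0],[0.3,0,-0.2,0,0,0],[0,0,0,0,0,0]],
])

```text
time: 7.3
position: [0.6631, -0.0027, 0.0347]
tool_rot: [0.205, 0.675, -0.203, 0.679]
ft_force: [0.5, 0.5, -1.1]
grip_width: 0.0154
```

```bash
python3 box.py .053 .028 .033
```

```text
at [ 0.6631 -0.0027  0.0347] yaw -33.5 q6 -1.16 F [ 0.5  0.5 -1.1] w 0.0154 t 7.3
n 1 row [0.17, -0.06, 0.32, 0.02, 0.06, -0.04]
box XY 0.0498 0.0286
```

send_rows([
  [[0.2,0,0.2,0,0,0],[0,0,0,0,0,0]],
])

```text
time: 7.47
position: [0.6649, -0.0037, 0.0333]
tool_rot: [0.205, 0.674, -0.203, 0.68]
ft_force: [1.0, -0.5, -0.9]
grip_width: 0.0151
```

send_rows([
  [[0,0,0,0,0,0],[0,0,0,0,0,0],[0,0,0,0,0,0]],
], gripper=0.6)

```text
time: 7.72
position: [0.6663, -0.004, 0.0347]
tool_rot: [0.205, 0.673, -0.203, 0.681]
ft_force: [0.0, 0.4, -0.4]
grip_width: 0.0283
```

```bash
python3 box.py .053 .028 .16
```

```text
at [ 0.6663 -0.004   0.0347] yaw -33.5 q6 -1.16 F [ 0.   0.4 -0.4] w 0.0283 t 7.7
n 4 row [-3.13, -0.02, 0.01, 0.01, 0.02, -0.01]
box XY 0.0531 0.0293
```

send_rows([
  [[-3.2,0,0,0,0,0],[-3.2,0,0,0,0,0],[-2.5,0,0,0,0,0],[0,0,0,0,0,0]],
], gripper=0.5)

```text
time: 8.05
position: [0.6647, -0.0039, 0.1251]
tool_rot: [0.205, 0.675, -0.203, 0.679]
ft_force: [0.9, 0.2, -0.1]
grip_width: 0.0426
```

```bash
python3 go.py .44 .11 .13 -30
```

```text
at [ 0.6647 -0.0039  0.1251] yaw -33.5 q6 -1.16 F [ 0.9  0.2 -0.1] w 0.0426 t 8.1
n 7 row [-0.08, -0.32, -3.58, -0.08, 0.01, -0.0]
```

send_rows([
  [[-0.1,-0.3,-3.6,-0.1,0,0],[-0.1,-0.3,-3.6,-0.1,0,0],[-0.1,-0.3,-3.6,-0.1,0,0],[-0.1,-0.3,-3.6,-0.1,0,0],[-0.1,-0.3,-3.6,-0.1,0,0],[-0.1,-0.3,-3.6,-0.1,0,0],[-0.1,-0.3,-3,-0.1,0,0],[0,0,0,0,0,0]],
])

```text
time: 8.72
position: [0.4389, 0.1086, 0.1299]
tool_rot: [0.18, 0.677, -0.179, 0.691]
ft_force: [-1.2, 0.5, 0.4]
grip_width: 0.0438
```

```bash
python3 - <<'E'
from h import *
for n in("top","side"):
    im,d,P=snap(n);save(n+"3",im,(180,90,500,310),2.5)
    x,y,z=P[...,0],P[...,1],P[...,2]
    if n=="top":
      m=(np.hypot(x-.4963,y-.2189)<.045)&(z>.0245)&(z<.036);print(m.sum(),P[m].mean(0) if m.sum() else 0)
E
python3 go.py .4875 .2237 .11 -28.8
```

```text
0 0
at [0.4462 0.1072 0.1307] yaw -29.5 q6 -1.06 F [1.3 0.2 1.1] w 0.0436 t 8.8
n 4 row [0.53, 3.04, -0.53, -0.03, 0.07, -0.03]
```

View pics/side3.png

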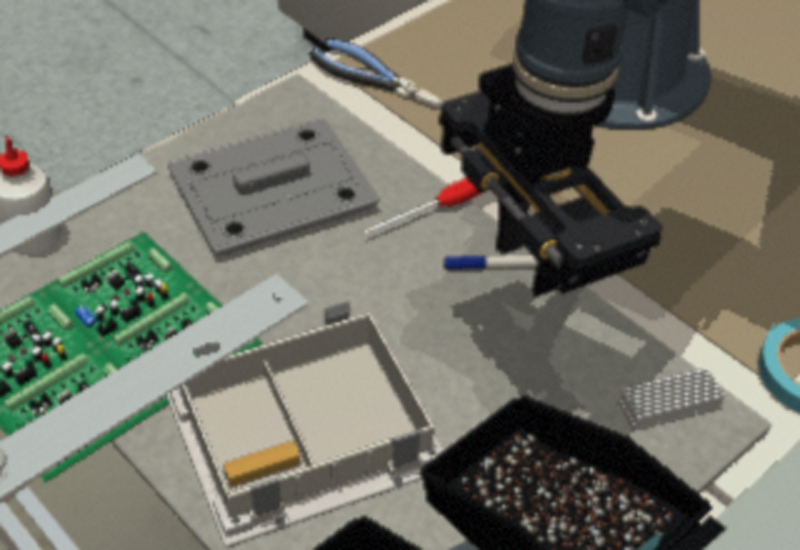

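View pics/top3.png

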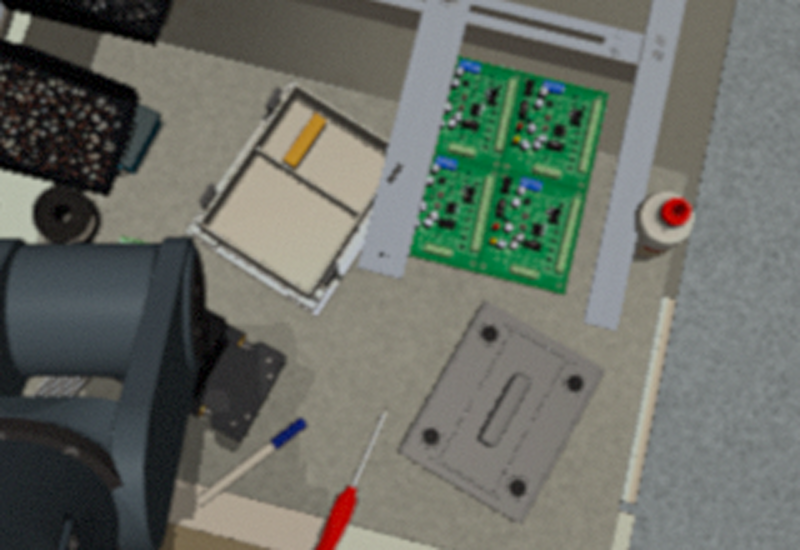

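send_rows([
  [[0.3,3,-0.5,0,0.1,0],[0.5,3,-0.5,0,0,0],[0.5,3,-0.5,0,0,0],[0.5,2,-0.5,0,0,0],[0,0,0,0,0,0]],
])

```text
time: 9.23
position: [0.4978, 0.2148, 0.1145]
tool_rot: [0.187, 0.671, -0.178, 0.695]
ft_force: [0.1, -0.6, 0.2]
grip_width: 0.0437
```

```bash
python3 go.py .4875 .2237 .06 -28.8
```

```text
at [0.4978 0.2148 0.1145] yaw -30.0 q6 -0.84 F [ 0.1 -0.6  0.2] w 0.0437 t 9.2
n 2 row [2.71, 0.09, -0.73, -0.1, 0.15, -0.1]
```

send_rows([
  [[1,0.1,-0.8,-0.1,0.1,-0.1],[1.5,0.1,-0.7,-0.1,0.1,-0.1],[2,0,0,0,0,0],[0,0,0,0,0,0]],
])

```text
time: 9.57
position: [0.4922, 0.2235, 0.067]
tool_rot: [0.175, 0.68, -0.176, 0.69]
ft_force: [-0.5, 0.5, 0.2]
grip_width: 0.0433
```

```bash
python3 go.py .4875 .2237 .06 -28.8
```

```text
at [0.4922 0.2235 0.067 ] yaw -28.7 q6 -0.84 F [-0.5  0.5  0.2] w 0.0433 t 9.6
n 1 row [0.69, -0.21, -0.43, 0.01, 0.13, -0.02]
```

send_rows([
  [[1,-0.2,-0.4,0,0.1,0],[1.5,0,-0.1,0,0,0],[1.5,0,0,0,0,0],[0.5,0,0,0,0,0],[0,0,0,0,0,0]],
])

```text
time: 9.98
position: [0.4875, 0.2206, 0.0196]
tool_rot: [0.177, 0.684, -0.177, 0.685]
ft_force: [0.9, -0.6, 0.3]
grip_width: 0.0436
```

```bash
python3 go.py .4875 .2237 .0165 -28.8
```

```text
at [0.4875 0.2206 0.0196] yaw -29.0 q6 -0.85 F [ 0.9 -0.6  0.3] w 0.0436 t 10.0
n 1 row [0.31, 0.27, -0.15, -0.03, 0.01, -0.01]
```

send_rows([
  [[0.3,0.3,-0.1,0,0,0],[0.2,0.1,0,0,0,0]],
])

```text
time: 10.15
position: [0.489, 0.224, 0.0151]
tool_rot: [0.178, 0.684, -0.177, 0.685]
ft_force: [0.1, -0.3, -0.0]
grip_width: 0.0436
```

send_rows([
  [[0.1,0,0,0,0,0],[0.1,0,0,0,0,0],[0,0,0,0,0,0],[0,0,0,0,0,0],[0,0,0,0,0,0]],
], gripper=1, force=40)

```text
time: 10.57
position: [0.4907, 0.2247, 0.015]
tool_rot: [0.179, 0.683, -0.176, 0.686]
ft_force: [-0.1, -0.1, 0.2]
grip_width: 0.0178
```

```bash
python3 go.py .4875 .2237 .12 -28.8
```

```text
at [0.4907 0.2247 0.015 ] yaw -29.1 q6 -0.84 F [-0.1 -0.1  0.2] w 0.0178 t 10.6
n 3 row [-3.5, -0.07, -0.07, -0.01, 0.01, -0.02]
```

send_rows([
  [[0,0,0,0,0,0],[0,0,0,0,0,0],[-3.5,0,0,0,0,0],[-3.5,0,0,0,0,0],[-3.5,0,0,0,0,0],[0,0,0,0,0,0]],
])

```text
time: 11.07
position: [0.4871, 0.2239, 0.1183]
tool_rot: [0.176, 0.687, -0.178, 0.682]
ft_force: [1.2, -0.1, 0.3]
grip_width: 0.0156
```

```bash
python3 go.py .45 .11 .13 -32
```

```text
at [0.4871 0.2239 0.1183] yaw -29.1 q6 -0.84 F [ 1.2 -0.1  0.3] w 0.0156 t 11.1
n 4 row [-0.29, -2.93, 0.63, 0.12, -0.01, 0.01]
```

send_rows([
  [[-0.3,-3,0.5,0.1,0,0],[-0.3,-3,0.5,0.1,0,0],[-0.3,-3,0.5,0.1,0,0],[-0.3,-3,0.5,0.1,0,0]],
])

```text
time: 11.4
position: [0.4481, 0.1118, 0.1325]
tool_rot: [0.19, 0.68, -0.188, 0.683]
ft_force: [-0.3, -0.5, -2.4]
grip_width: 0.0158
```

```bash
python3 box.py .040 -.022 .13
```

```text
at [0.4481 0.1118 0.1325] yaw -31.0 q6 -1.03 F [-0.3 -0.5 -2.4] w 0.0158 t 11.4
n 7 row [0.04, -0.47, 3.31, 0.06, 0.0, -0.01]
box XY -0.1926 0.0048
```

send_rows([
  [[0,-0.5,3.3,0.1,0,0],[0,-0.5,3.3,0.1,0,0],[0,-0.5,3.3,0.1,0,0],[0,-0.5,3.3,0.1,0,0],[0,-0.4,3.3,0.1,0,0],[0,-0.4,3.3,0,0,0],[0,-0.3,3.3,0,0,0],[0,0,0,0,0,0]],
])

```text
time: 12.07
position: [0.618, -0.0517, 0.1252]
tool_rot: [0.208, 0.68, -0.21, 0.671]
ft_force: [1.4, -0.5, -1.4]
grip_width: 0.0154
```

```bash
python3 box.py .040 -.022 .08
```

```text
at [ 0.618  -0.0517  0.1252] yaw -34.4 q6 -1.23 F [ 1.4 -0.5 -1.4] w 0.0154 t 12.1
n 2 row [2.26, 0.77, 0.04, -0.06, -0.06, 0.03]
box XY 0.0395 -0.0372
```

send_rows([
  [[1,0.8,0,-0.1,-0.1,0],[1.5,0.6,0,0,0,0],[1.5,0,0,0,0,0],[0,0,0,0,0,0]],
])

```text
time: 12.4
position: [0.6272, -0.0432, 0.0814]
tool_rot: [0.205, 0.677, -0.209, 0.675]
ft_force: [-0.1, 0.6, -0.6]
grip_width: 0.0157
```

```bash
python3 box.py .040 -.022 .05
```

```text
at [ 0.6272 -0.0432  0.0814] yaw -34.1 q6 -1.21 F [-0.1  0.6 -0.6] w 0.0157 t 12.4
n 1 row [3.14, 0.32, -0.24, -0.07, -0.0, 0.06]
box XY 0.0424 -0.0251
```

send_rows([
  [[1,0.3,-0.2,-0.1,0,0.1],[1.5,0,-0.1,0,0,0],[1.2,0,-0.1,0,0,0],[0,0,0,0,0,0]],
])

```text
time: 12.73
position: [0.624, -0.0376, 0.0424]
tool_rot: [0.205, 0.678, -0.202, 0.677]
ft_force: [-0.7, 0.3, -0.6]
grip_width: 0.0157
```

```bash
python3 box.py .040 -.022 .026
```

```text
at [ 0.624  -0.0376  0.0424] yaw -33.4 q6 -1.23 F [-0.7  0.3 -0.6] w 0.0157 t 12.7
n 1 row [1.64, -0.0, 0.34, 0.03, -0.02, -0.04]
box XY 0.0366 -0.0221
```

send_rows([
  [[0,0,0.5,0,0,0],[0.8,0,0.1,0,0,0],[0.5,0,0,0,0,0],[0,0,0,0,0,0]],
])

```text
time: 13.07
position: [0.6304, -0.0413, 0.0298]
tool_rot: [0.205, 0.677, -0.202, 0.678]
ft_force: [-0.2, -0.5, -0.6]
grip_width: 0.0155
```

```bash
python3 box.py .040 -.022 .026
```

```text
at [ 0.6304 -0.0413  0.0298] yaw -33.4 q6 -1.24 F [-0.2 -0.5 -0.6] w 0.0155 t 13.1
n 1 row [0.38, -0.04, -0.4, 0.04, -0.0, -0.04]
box XY 0.044 -0.0216
```

send_rows([
  [[0.4,0,-0.4,0,0,0],[0,0,0,0,0,0]],
])

```text
time: 13.23
position: [0.6273, -0.0391, 0.0258]
tool_rot: [0.205, 0.677, -0.202, 0.678]
ft_force: [-0.4, 0.6, -0.6]
grip_width: 0.0157
```

send_rows([
  [[0,0,0,0,0,0],[0,0,0,0,0,0],[0,0,0,0,0,0]],
], gripper=0.6)

```text
time: 13.48
position: [0.6278, -0.0391, 0.0267]
tool_rot: [0.205, 0.676, -0.202, 0.678]
ft_force: [1.1, 0.1, 0.9]
grip_width: 0.0283
```

send_rows([
  [[-3.2,0,0,0,0,0],[-3.2,0,0,0,0,0],[-3.2,0,0,0,0,0],[0,0,0,0,0,0]],
])

```text
time: 13.82
position: [0.6264, -0.0392, 0.124]
tool_rot: [0.205, 0.678, -0.202, 0.677]
ft_force: [1.2, -0.1, 1.3]
grip_width: 0.0342
```

```bash
python3 go.py .40 .12 .13 -36
```

```text
at [ 0.6264 -0.0392  0.124 ] yaw -33.4 q6 -1.23 F [ 1.2 -0.1  1.3] w 0.0342 t 13.8
n 8 row [-0.07, 0.03, -3.46, 0.05, -0.0, -0.0]
```

send_rows([
  [[-0.1,0,-3.5,0.1,0,0],[-0.1,0,-3.5,0.1,0,0],[-0.1,0,-3.5,0.1,0,0],[-0.1,0,-3.5,0.1,0,0],[-0.1,0,-3.5,0.1,0,0],[-0.1,0,-3.5,0.1,0,0],[-0.1,0,-3.5,0.1,0,0],[-0.1,0,-2.5,0.1,0,0]],
], gripper=0.3)

```text
time: 14.48
position: [0.4096, 0.1175, 0.1345]
tool_rot: [0.239, 0.657, -0.233, 0.676]
ft_force: [-0.4, 0.1, -0.3]
grip_width: 0.0608
```

```bash
python3 - <<'E'
from h import *
for n in("top","side"):
    im,d,P=snap(n);save(n+"4",im,(180,90,500,310),2.5)
    x,y,z=P[...,0],P[...,1],P[...,2]
    m=(np.hypot(x-.41,y-.2415)<.055)&(z>.024)&(z<.036);print(n,m.sum(),P[m].mean(0) if m.sum() else 0)
E
python3 go.py .4105 .242 .11 -39
```

```text
top 0 0
side 511 [0.41168767 0.2419009  0.0306676 ]
at [0.4074 0.1182 0.1344] yaw -38.8 q6 -0.87 F [ 1.1 -0.  -0.4] w 0.0607 t 14.6
n 4 row [0.61, 2.45, -1.89, 0.01, 0.05, -0.03]
```

View pics/side4.png

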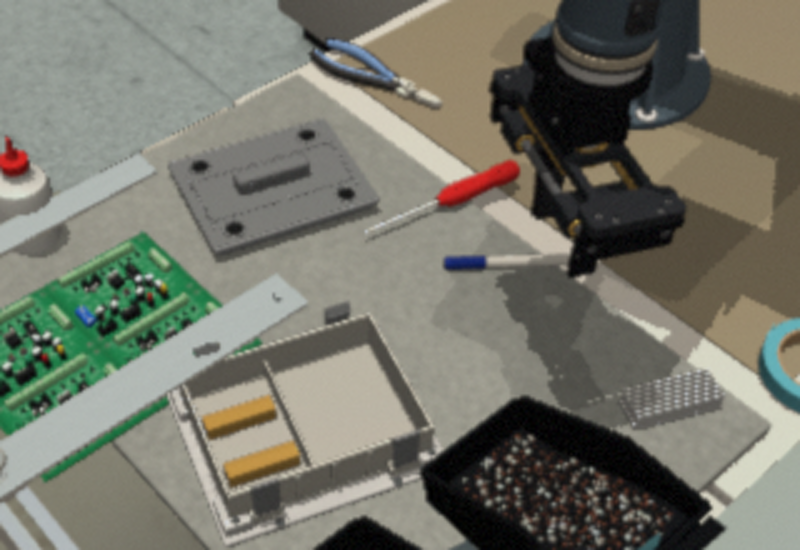

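View pics/top4.png

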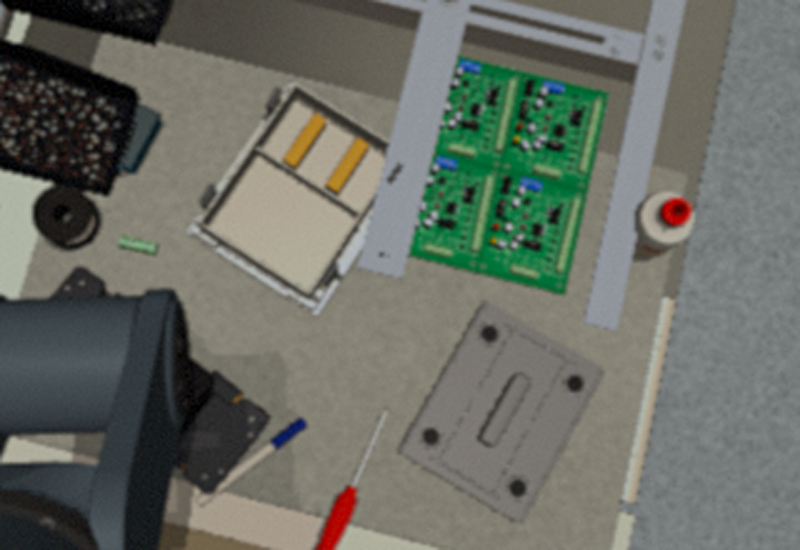

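send_rows([
  [[0.4,2.6,-2,0,0.1,0],[0.6,2.6,-2,0,0,0],[0.6,2.4,-1.9,0,0,0],[0.6,2,-1.6,0,0,0],[0,0,0,0,0,0]],
])

```text
time: 15.0
position: [0.4175, 0.244, 0.1145]
tool_rot: [0.243, 0.657, -0.23, 0.675]
ft_force: [0.4, 1.4, -0.2]
grip_width: 0.0608
```

```bash
python3 go.py .4105 .242 .06 -39
```

```text
at [0.4175 0.244  0.1145] yaw -39.0 q6 -0.59 F [ 0.4  1.4 -0.2] w 0.0608 t 15.0
n 2 row [2.72, -0.35, -0.25, -0.01, 0.09, -0.12]
```

send_rows([
  [[2,-0.3,-0.3,0,0.1,-0.1],[2.5,-0.2,-0.2,0,0.1,-0.1],[0.7,0,0,0,0,0],[0,0,0,0,0,0]],
])

```text
time: 15.33
position: [0.418, 0.2456, 0.0623]
tool_rot: [0.239, 0.664, -0.231, 0.67]
ft_force: [0.5, 0.3, 0.1]
grip_width: 0.0611
```

```bash
python3 go.py .4105 .242 .0155 -39
```

```text
at [0.418  0.2456 0.0623] yaw -38.8 q6 -0.6 F [0.5 0.3 0.1] w 0.0611 t 15.3
n 2 row [2.34, -0.4, -0.19, 0.02, 0.02, -0.06]
```

send_rows([
  [[1.4,-0.5,-0.4,0,0,-0.1],[1.4,-0.2,-0.2,0,0,0],[1,0,0,0,0,0],[0.5,0,0,0,0,0],[0,0,0,0,0,0]],
])

```text
time: 15.75
position: [0.415, 0.2424, 0.0208]
tool_rot: [0.238, 0.662, -0.234, 0.671]
ft_force: [0.0, 0.1, -0.7]
grip_width: 0.0609
```

```bash
python3 go.py .4105 .242 .0155 -39
```

```text
at [0.415  0.2424 0.0208] yaw -39.0 q6 -0.59 F [ 0.   0.1 -0.7] w 0.0609 t 15.8
n 1 row [0.52, -0.32, -0.33, 0.0, 0.09, -0.09]
```

send_rows([
  [[0.4,-0.2,-0.3,0,0.1,-0.1],[0.3,0,-0.1,0,0,0]],
])

```text
time: 15.92
position: [0.4122, 0.2433, 0.0146]
tool_rot: [0.236, 0.666, -0.236, 0.667]
ft_force: [-0.5, 0.3, 0.7]
grip_width: 0.0607
```

send_rows([
  [[0.1,0,0,0,0,0],[0,0,0,0,0,0],[0,0,0,0,0,0],[0,0,0,0,0,0],[0,0,0,0,0,0],[0,0,0,0,0,0],[0,0,0,0,0,0]],
], gripper=1, force=40)

```text
time: 16.5
position: [0.413, 0.2438, 0.0147]
tool_rot: [0.237, 0.666, -0.235, 0.667]
ft_force: [0.4, -0.0, -1.3]
grip_width: 0.0296
```

```bash
python3 go.py .4105 .242 .12 -39
```

```text
at [0.413  0.2438 0.0147] yaw -39.0 q6 -0.59 F [ 0.4 -0.  -1.3] w 0.0296 t 16.5
n 3 row [-3.51, -0.09, -0.02, -0.0, 0.0, -0.01]
```

send_rows([
  [[-3.5,0,0,0,0,0],[-3.5,0,0,0,0,0],[-3.5,0,0,0,0,0],[-0.5,0,0,0,0,0]],
])

```text
time: 16.83
position: [0.4093, 0.2425, 0.1217]
tool_rot: [0.233, 0.671, -0.239, 0.662]
ft_force: [0.8, 0.3, -0.3]
grip_width: 0.0295
```

```bash
python3 go.py .44 .11 .135 -35
```

```text
at [0.4093 0.2425 0.1217] yaw -39.0 q6 -0.59 F [ 0.8  0.3 -0.3] w 0.0295 t 16.8
n 4 row [-0.33, -2.16, 2.62, -0.17, -0.02, 0.03]
```

send_rows([
  [[-0.4,-2.2,2.6,-0.2,0,0],[-0.4,-2.2,2.6,-0.2,0,0],[-0.3,-2.2,2.6,-0.2,0,0],[-0.3,-2.2,2.6,-0.2,0,0]],
])

```text
time: 17.17
position: [0.4397, 0.1123, 0.1384]
tool_rot: [0.201, 0.68, -0.203, 0.675]
ft_force: [0.6, -0.4, -1.2]
grip_width: 0.0298
```

```bash
python3 box.py -.036 0 .12
```

```text
at [0.4397 0.1123 0.1384] yaw -33.2 q6 -0.99 F [ 0.6 -0.4 -1.2] w 0.0298 t 17.2
n 5 row [0.36, -0.02, 3.28, 0.01, -0.01, 0.01]
box XY -0.1999 0.0005
```

send_rows([
  [[0.3,0,3.3,0,0,0],[0.3,0,3.3,0,0,0],[0.3,0,3.3,0,0,0],[0.3,0,3.3,0,0,0],[0.2,0,2.7,0,0,0],[0,0,0,0,0,0]],
])

```text
time: 17.67
position: [0.5752, 0.0133, 0.1199]
tool_rot: [0.202, 0.68, -0.206, 0.674]
ft_force: [1.1, 0.2, -1.9]
grip_width: 0.0296
```

```bash
python3 box.py -.036 0 .08
```

```text
at [0.5752 0.0133 0.1199] yaw -33.6 q6 -1.15 F [ 1.1  0.2 -1.9] w 0.0296 t 17.7
n 2 row [2.0, 0.35, -0.18, 0.0, -0.03, 0.04]
box XY -0.0323 -0.0068
```

send_rows([
  [[1,0.4,-0.2,0,0,0],[1.4,0.2,0,0,0,0],[1.4,0,0,0,0,0],[0,0,0,0,0,0]],
])

```text
time: 18.0
position: [0.5738, 0.0203, 0.0769]
tool_rot: [0.203, 0.681, -0.207, 0.672]
ft_force: [-1.1, 1.4, -1.6]
grip_width: 0.0297
```

```bash
python3 box.py -.036 0 .027
```

```text
at [0.5738 0.0203 0.0769] yaw -33.7 q6 -1.14 F [-1.1  1.4 -1.6] w 0.0297 t 18.0
n 2 row [2.5, 0.11, 0.09, -0.01, -0.05, 0.04]
box XY -0.0373 -0.0018
```

send_rows([
  [[1.4,0.1,0,0,0,0],[1.4,0,0,0,0,0],[1.2,0,0,0,0,0],[0,0,0,0,0,0]],
])

```text
time: 18.33
position: [0.571, 0.0245, 0.0348]
tool_rot: [0.202, 0.682, -0.206, 0.672]
ft_force: [4.4, -3.2, -3.8]
grip_width: 0.0296
```

```bash
python3 box.py -.036 0 .026
```

```text
at [0.571  0.0245 0.0348] yaw -33.5 q6 -1.13 F [ 4.4 -3.2 -3.8] w 0.0296 t 18.3
n 1 row [0.87, -0.01, 0.6, 0.03, -0.11, 0.1]
box XY -0.0419 0.0002
```

send_rows([
  [[0,0,0.5,0,-0.1,0.1],[0.5,0,0.2,0,0,0],[0.3,0,0,0,0,0],[0,0,0,0,0,0]],
])

```text
time: 18.67
position: [0.5743, 0.0227, 0.0272]
tool_rot: [0.204, 0.679, -0.203, 0.676]
ft_force: [0.1, -0.4, -0.8]
grip_width: 0.0299
```

```bash
python3 box.py -.036 0 .026
```

```text
at [0.5743 0.0227 0.0272] yaw -33.4 q6 -1.15 F [ 0.1 -0.4 -0.8] w 0.0299 t 18.7
n 1 row [0.12, -0.06, 0.22, 0.04, -0.05, -0.0]
box XY -0.0382 0.0006
```

send_rows([
  [[0.1,0,0.1,0,0,0],[0,0,0,0,0,0],[0,0,0,0,0,0],[0,0,0,0,0,0]],
], gripper=0.4)

```text
time: 19.0
position: [0.5748, 0.0226, 0.0273]
tool_rot: [0.204, 0.679, -0.203, 0.675]
ft_force: [-0.3, 0.6, -0.0]
grip_width: 0.0478
```

send_rows([
  [[-3.2,0,0,0,0,0],[-3.2,0,0,0,0,0],[-3.2,0,0,0,0,0],[-2,0,0,0,0,0]],
])

```text
time: 19.33
position: [0.571, 0.0226, 0.1414]
tool_rot: [0.204, 0.684, -0.203, 0.67]
ft_force: [0.7, -0.5, -0.1]
grip_width: 0.0519
```

```bash
python3 go.py .44 0.08 .15 -33
```

```text
at [0.571  0.0226 0.1414] yaw -33.5 q6 -1.15 F [ 0.7 -0.5 -0.1] w 0.0519 t 19.3
n 4 row [-0.17, -0.6, -3.53, -0.02, -0.05, 0.01]
```

```bash
python3 go.py .40 -.10 .15 -31
```

```text
at [0.571  0.0226 0.1414] yaw -33.5 q6 -1.15 F [ 0.7 -0.5 -0.1] w 0.0519 t 19.3
n 6 row [-0.12, -3.25, -1.31, -0.07, -0.03, 0.01]
```

send_rows([
  [[-0.1,-3.3,-1.3,-0.1,0,0],[-0.1,-3.3,-1.3,-0.1,0,0],[-0.1,-3.3,-1.3,-0.1,0,0],[-0.1,-3.3,-1.3,-0.1,0,0],[-0.1,-3.3,-1.3,-0.1,0,0],[-0.1,-2.5,-1.3,0,0,0],[0,0,0,0,0,0]],
], gripper=0.4)

```text
time: 19.92
position: [0.4068, -0.1009, 0.1571]
tool_rot: [0.183, 0.681, -0.182, 0.685]
ft_force: [-0.3, 1.2, -0.3]
grip_width: 0.0522
```

```bash
python3 - <<'E'
from h import *
for n in("top","side"):
    im,d,P=snap(n);save(n+"5",im,(130,80,450,300) if n=="top" else (230,90,550,310),2.5);np.save(f"pics/{n}5d.npy",d);save(n+"5f",im)
E
python3 go.py .388 -.192 .11 -31
```

```text
at [ 0.411  -0.1008  0.1574] yaw -29.9 q6 -1.56 F [ 0.7 -0.1  0.2] w 0.0522 t 20.0
n 3 row [1.58, -3.02, 0.86, 0.06, 0.03, -0.02]
```

View pics/side5.png

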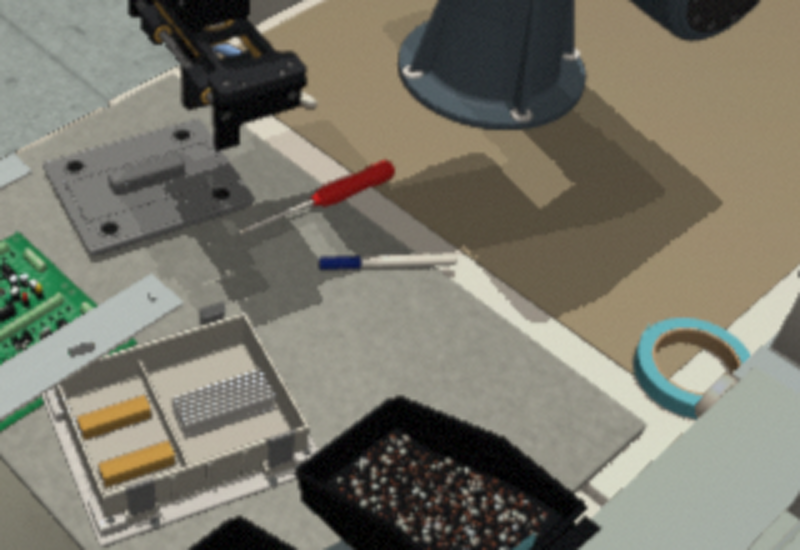

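View pics/top5.png

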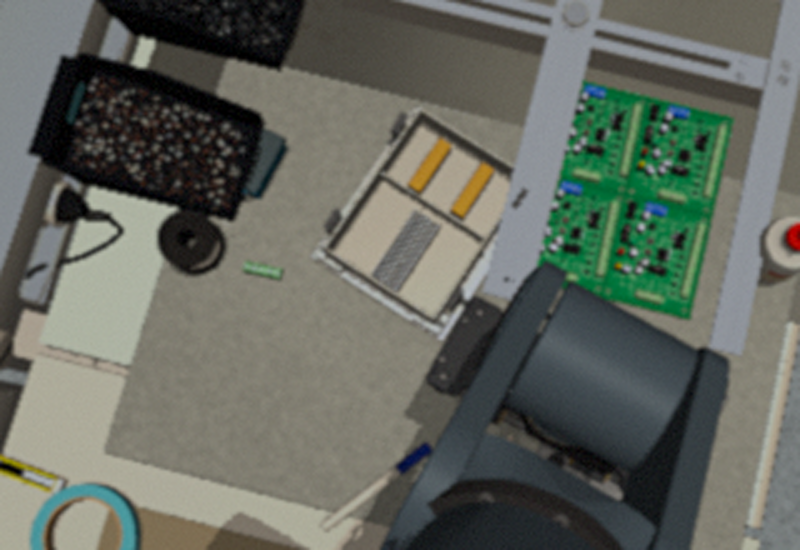

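```bash
cat > cover.py <<'E'
from h import *
def pads(n,im,zt,reg,thr=55,show=True):
    g=cv2.cvtColor(im,cv2.COLOR_RGB2GRAY);u0,v0,u1,v1=reg
    m=np.zeros_like(g);m[v0:v1,u0:u1]=(g[v0:v1,u0:u1]<thr)
    k,l,st,c=cv2.connectedComponentsWithStats(m.astype(np.uint8))
    out=[]
    for i in range(1,k):
        if 12<=st[i,4]<=120: out.append(ray(n,*c[i],zt)[:2]); print(n,c[i].round(1),st[i,4],out[-1].round(4))
    return out
if __name__=="__main__":
    for n,f,reg in(("top","top0",(335,205,425,300)),("side","side0",(240,140,335,192)),("side","side5f",(240,140,335,192))):
        im=cv2.imread(f"pics/{f}.png")[:,:,::-1];print(f);pads(n,im,.0295,reg)
E
python3 cover.py
```

```text
top0
top [375.4 223. ] 25 [ 0.4624 -0.1826]
top [409.5 242.9] 27 [ 0.4127 -0.2645]
top [351.8 264. ] 23 [ 0.3634 -0.1217]
top [386.6 284.9] 28 [ 0.3129 -0.204 ]
side0
side [302.5 143.5] 18 [ 0.3112 -0.2037]
side [259.3 156.2] 16 [ 0.4115 -0.2642]
side [291.8 161.3] 54 [ 0.3809 -0.1866]
side [318.2 167.1] 17 [ 0.3614 -0.1212]
side [273.4 180.8] 20 [ 0.4608 -0.1821]
side5f
side [320.2 144. ] 89 [ 0.2871 -0.1653]
side [302.4 143.9] 13 [ 0.3127 -0.203 ]
side [259.3 156.1] 15 [ 0.4112 -0.2645]
side [318. 167.] 31 [ 0.3614 -0.1219]
side [273.3 180.8] 18 [ 0.4608 -0.1823]
```

send_rows([
  [[1,-3,0.8,0.1,0,0],[1,-3,0.8,0.1,0,0],[1,-3,0.8,0.1,0,0],[1,-0.2,0,0,0,0],[0,0,0,0,0,0]],
], gripper=0.45)

```text
time: 20.43
position: [0.3949, -0.1968, 0.1179]
tool_rot: [0.19, 0.671, -0.191, 0.69]
ft_force: [-0.8, 0.1, -0.5]
grip_width: 0.0477
```

```bash
python3 go.py .387 -.193 .06 -31.3
```

```text
at [ 0.3949 -0.1968  0.1179] yaw -31.3 q6 -1.76 F [-0.8  0.1 -0.5] w 0.0477 t 20.4
n 2 row [2.89, -0.06, -0.49, 0.0, 0.13, -0.03]
```

send_rows([
  [[2,0,-0.5,0,0.1,0],[2,0,-0.4,0,0.1,0],[1,0,0,0,0.1,0],[0,0,0,0,0,0]],
])

```text
time: 20.77
position: [0.3951, -0.1936, 0.0673]
tool_rot: [0.191, 0.68, -0.188, 0.683]
ft_force: [0.4, -0.5, -0.5]
grip_width: 0.0476
```

```bash
python3 go.py .387 -.193 .034 -31.3
```

```text
at [ 0.3951 -0.1936  0.0673] yaw -31.1 q6 -1.75 F [ 0.4 -0.5 -0.5] w 0.0476 t 20.8
n 1 row [3.33, -0.39, -0.74, 0.04, 0.03, -0.04]
```

send_rows([
  [[0,-0.3,-0.8,0,0,0],[1.2,-0.1,-0.3,0,0,0],[1.2,0,0,0,0,0],[0.5,0,0,0,0,0],[0,0,0,0,0,0]],
])

```text
time: 21.18
position: [0.3865, -0.1901, 0.0405]
tool_rot: [0.187, 0.678, -0.187, 0.685]
ft_force: [-0.9, 0.2, 0.2]
grip_width: 0.048
```

```bash
python3 go.py .387 -.193 .033 -31.3
```

```text
at [ 0.3865 -0.1901  0.0405] yaw -30.7 q6 -1.77 F [-0.9  0.2  0.2] w 0.048 t 21.2
n 1 row [0.75, -0.23, 0.18, 0.11, 0.09, -0.04]
```

send_rows([
  [[0.6,-0.3,0.1,0.1,0.1,0],[0.3,0,0,0,0,0],[0,0,0,0,0,0]],
])

```text
time: 21.43
position: [0.3867, -0.1937, 0.0327]
tool_rot: [0.191, 0.68, -0.189, 0.682]
ft_force: [0.1, 0.5, 0.5]
grip_width: 0.0477
```

```bash
python3 go.py .387 -.193 .033 -31.3
```

```text
at [ 0.3867 -0.1937  0.0327] yaw -31.2 q6 -1.76 F [0.1 0.5 0.5] w 0.0477 t 21.4
n 1 row [-0.03, 0.07, -0.01, 0.01, 0.01, -0.03]
```

send_rows([
  [[0,0,0,0,0,0],[0,0,0,0,0,0],[0,0,0,0,0,0],[0,0,0,0,0,0],[0,0,0,0,0,0],[0,0,0,0,0,0],[0,0,0,0,0,0]],
], gripper=1, force=55)

```text
time: 22.02
position: [0.3874, -0.1944, 0.0337]
tool_rot: [0.191, 0.68, -0.19, 0.682]
ft_force: [-1.0, -0.1, -0.8]
grip_width: 0.0176
```

```bash
python3 - <<'E'
from cover import *
im,d,P=snap("side");save("side6",im,(230,90,550,310),2.5);pads("side",im,.0295,(240,140,335,192))
E
python3 go.py .387 -.193 .14 -31.3
```

```text
side [259.2 155.5] 17 [ 0.4096 -0.2662]
side [317.5 166.5] 34 [ 0.3606 -0.1239]
side [273.3 180.4] 18 [ 0.4597 -0.1833]
at [ 0.3874 -0.1944  0.0337] yaw -31.3 q6 -1.76 F [ 0.5  0.3 -0.5] w 0.0172 t 22.1
n 3 row [-3.54, 0.04, -0.03, 0.0, 0.01, -0.01]
```

View pics/side6.png

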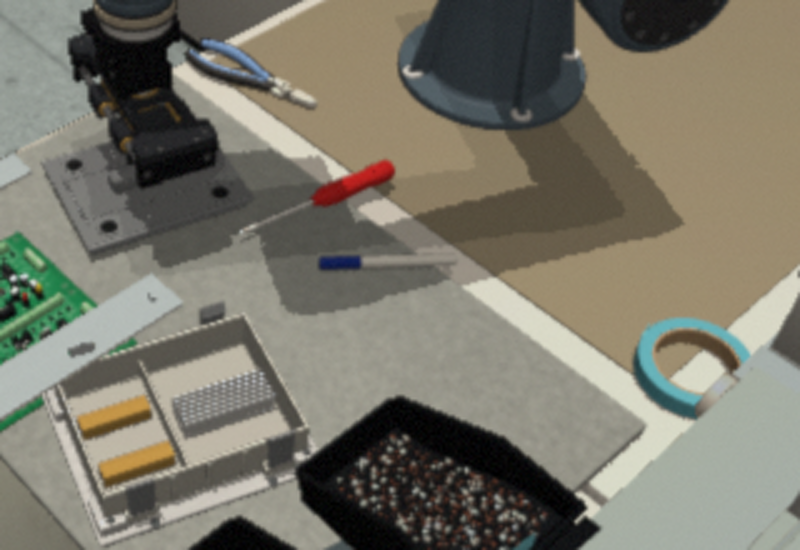

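send_rows([
  [[-2,0,0,0,0,0],[-3,0,0,0,0,0],[-3,0,0,0,0,0],[-3,0,0,0,0,0],[0,0,0,0,0,0]],
])

```text
time: 22.48
position: [0.385, -0.1931, 0.145]
tool_rot: [0.193, 0.683, -0.188, 0.679]
ft_force: [0.7, -1.3, -2.1]
grip_width: 0.0176
```

```bash
python3 box.py .0014 0 .14
```

```text
at [ 0.385  -0.1931  0.145 ] yaw -31.3 q6 -1.76 F [ 0.7 -1.3 -2.1] w 0.0176 t 22.5
n 8 row [0.07, 3.53, 1.05, 0.05, -0.01, -0.01]
box XY -0.0762 -0.284
```

send_rows([
  [[0,3.5,1,0.1,0,0],[0,3.5,1,0.1,0,0],[0,3.5,1,0.1,0,0],[0,3.5,1,0.1,0,0],[0,3.5,1,0,0,0],[0,3.5,1,0,0,0],[0,3,1,0,0,0],[0,2,0.7,0,0,0]],
])

```text
time: 23.15
position: [0.5936, -0.0133, 0.1397]
tool_rot: [0.211, 0.68, -0.209, 0.671]
ft_force: [0.1, -0.1, -1.7]
grip_width: 0.0175
```

```bash
python3 box.py .0014 0 .125
```

```text
at [ 0.5936 -0.0133  0.1397] yaw -34.5 q6 -1.18 F [ 0.1 -0.1 -1.7] w 0.0175 t 23.1
n 1 row [1.46, 1.88, 0.35, -0.15, -0.13, 0.0]
box XY -0.0022 -0.0188
```

send_rows([
  [[0.3,1.2,0.3,-0.1,-0.1,0],[0.3,0.6,0.1,-0.1,0,0],[0.3,0,0,0,0,0],[0,0,0,0,0,0]],
])

```text
time: 23.48
position: [0.6071, 0.0035, 0.1246]
tool_rot: [0.2, 0.681, -0.2, 0.676]
ft_force: [0.6, 0.4, -2.2]
grip_width: 0.0176
```

```bash
python3 - <<'E'
from h import *
for n in("top","side"):
    im,d,P=snap(n);save(n+"7",im,(230,80,450,240) if n=="top" else (180,130,400,310),3.5)
E
python3 box.py .0014 0 .115
```

```text
at [0.6072 0.0029 0.1254] yaw -33.0 q6 -1.18 F [-0.8 -0.4 -2.1] w 0.0173 t 23.6
n 1 row [1.04, -0.22, 0.13, 0.11, -0.06, 0.02]
box XY 0.0001 0.0023
```

View pics/side7.png

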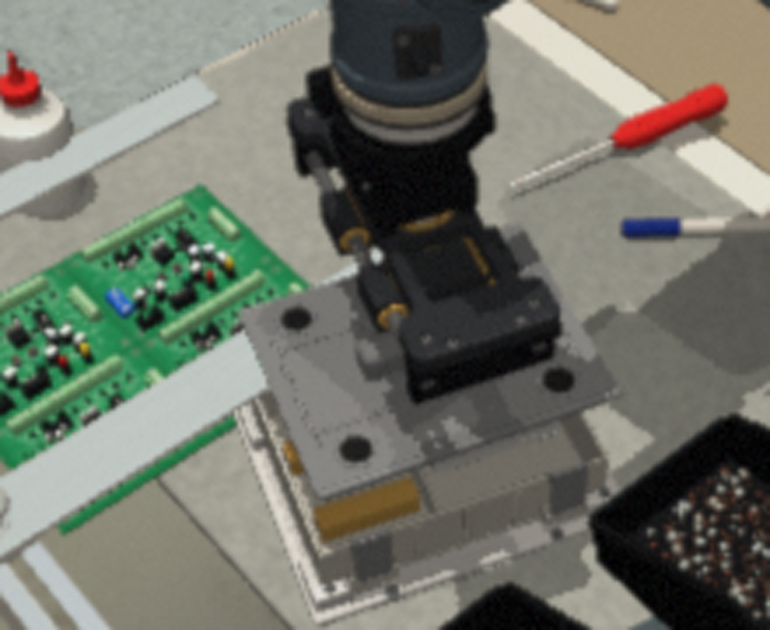

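View pics/top7.png

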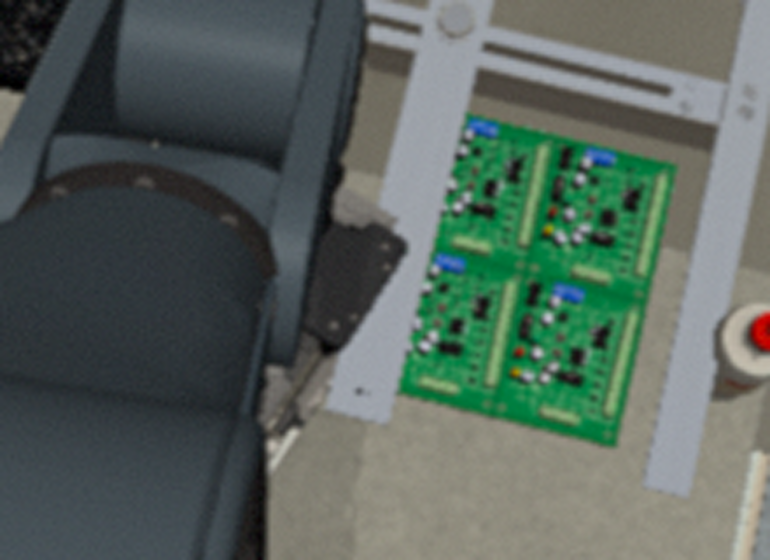

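```bash
cat > rel.py <<'E'
from h import *
# cover centre/yaw from 3 visible pads in side camera at pad height z
def rel(zp,im):
    g=cv2.cvtColor(im,cv2.COLOR_RGB2GRAY)
    o=get_obs();t=o["position"];out=[]
    c,s=np.cos(-.587),np.sin(-.587)
    for X,Y in((58,48),(58,-48),(-58,48)):
        w=[t[0]+(X*c-Y*s)/1000,t[1]+(X*s+Y*c)/1000,zp];u=proj("side",np.array(w)).round().astype(int)
        r=9;p=g[u[1]-r:u[1]+r+1,u[0]-r:u[0]+r+1].astype(int)
        m=(p<50).astype(np.uint8);k,l,st,ce=cv2.connectedComponentsWithStats(m)
        cand=[(np.hypot(*(ce[i]-r)),i) for i in range(1,k) if 10<=st[i,4]<=80]
        if not cand: print("none",X,Y);continue
        i=min(cand)[1];q=ce[i]+u-r;ww=ray("side",*q,zp)
        out.append(((X,Y),ww));print((X,Y),q.round(1),st[i,4],ww.round(4))
    d={k:v for k,v in out}
    if len(d)==3:
        ctr=(d[(58,-48)]+d[(-58,48)])/2
        v=d[(58,48)]-d[(-58,48)];yaw=np.degrees(np.arctan2(v[1],v[0]))
        e=(ctr-t)[:2];print("centre",ctr.round(4),"yaw",round(yaw,2),"rel tool X,Y mm",((e[0]*c+e[1]*s)*1000).round(1),((-e[0]*s+e[1]*c)*1000).round(1),"len",np.linalg.norm(v).round(4),np.linalg.norm(d[(58,48)]-d[(58,-48)]).round(4))
        b=np.array([.6062,.0018]);e=ctr[:2]-b;print("rel box(side est)",((e[0]*c+e[1]*s)*1000).round(1),((-e[0]*s+e[1]*c)*1000).round(1))
if __name__=="__main__":
    im,d=camera("side");o=get_obs();rel(o["position"][2]-.0212+.017,im)
E
python3 rel.py
```

```text
(58, 48) [281.  257.6] 36 [0.6802 0.0118 0.1217]
(58, -48) [264.  220.6] 34 [ 0.6282 -0.0685  0.1217]
(-58, 48) [338.8 238. ] 48 [0.5826 0.0743 0.1217]
centre [0.6054 0.0029 0.1217] yaw -32.63 rel tool X,Y mm -2.1 -1.1 len 0.1158 0.0957
rel box(side est) -1.2 0.5
```

send_rows([
  [[0.5,-0.2,0.2,0.1,-0.1,0],[1,0,0,0.1,0,0],[1,0,0,0,0,0],[0.5,0,0,0,0,0],[0,0,0,0,0,0]],
])

```text
time: 24.05
position: [0.607, -0.004, 0.0943]
tool_rot: [0.209, 0.673, -0.212, 0.677]
ft_force: [-1.0, -0.9, -1.9]
grip_width: 0.0171
```

```bash
python3 box.py .0014 .001 .085;python3 rel.py
```

```text
at [ 0.607  -0.004   0.0943] yaw -34.6 q6 -1.15 F [-1.  -0.9 -1.9] w 0.0171 t 24.1
n 1 row [0.93, 0.46, -0.26, -0.16, 0.07, 0.02]
box XY 0.0038 -0.0036
(58, 48) [277.9 265.3] 35 [0.6802 0.0026 0.0903]
(58, -48) [263.1 228.1] 30 [ 0.625  -0.0766  0.0903]
(-58, 48) [335.  247.5] 42 [0.5848 0.0683 0.0903]
centre [ 0.6049 -0.0041  0.0903] yaw -34.57 rel tool X,Y mm -1.7 -1.2 len 0.1158 0.0966
rel box(side est) 2.2 -5.7
```

send_rows([
  [[0,0.4,-0.2,-0.1,0.1,0],[0,0,0,0,0,0]],
])

```text
time: 24.27
position: [0.6076, 0.0006, 0.0942]
tool_rot: [0.206, 0.678, -0.207, 0.675]
ft_force: [0.1, 0.5, -2.4]
grip_width: 0.0175
```

```bash
python3 box.py .0014 .001 .085
```

```text
at [6.076e-01 6.000e-04 9.420e-02] yaw -34.0 q6 -1.16 F [ 0.1  0.5 -2.4] w 0.0175 t 24.3
n 1 row [0.92, 0.05, -0.03, -0.05, -0.04, 0.02]
box XY 0.0017 0.0005
```

send_rows([
  [[0.5,0.1,0,-0.1,0,0],[0.4,0,0,0,0,0],[0,0,0,0,0,0]],
])

```text
time: 24.52
position: [0.6093, 0.0019, 0.0853]
tool_rot: [0.202, 0.678, -0.202, 0.677]
ft_force: [-0.1, 0.1, -2.1]
grip_width: 0.0175
```

```bash
python3 box.py .0014 .001 .080
```

```text
at [0.6093 0.0019 0.0853] yaw -33.2 q6 -1.17 F [-0.1  0.1 -2.1] w 0.0175 t 24.5
n 1 row [0.53, -0.16, -0.11, 0.07, -0.02, 0.01]
box XY 0.0025 0.0026
```

send_rows([
  [[0.4,-0.1,-0.1,0,0,0],[0,0,0,0,0,0]],
])

```text
time: 24.68
position: [0.6079, 0.0018, 0.0808]
tool_rot: [0.202, 0.678, -0.202, 0.677]
ft_force: [-0.3, -0.4, -1.9]
grip_width: 0.0174
```

```bash
python3 box.py .0014 .001 .078
```

```text
at [0.6079 0.0018 0.0808] yaw -33.2 q6 -1.17 F [-0.3 -0.4 -1.9] w 0.0174 t 24.7
n 1 row [0.28, -0.08, 0.01, 0.07, -0.02, 0.01]
box XY 0.0013 0.0018
```

send_rows([
  [[0.3,-0.1,0,0.05,0,0],[0.2,0,0,0,0,0],[0,0,0,0,0,0]],
])

```text
time: 24.93
position: [0.6074, 0.0009, 0.0754]
tool_rot: [0.204, 0.678, -0.204, 0.676]
ft_force: [0.0, 0.1, -1.2]
grip_width: 0.0172
```

```bash
python3 box.py .0014 .001 .074; python3 rel.py
```

```text
at [0.6074 0.0009 0.0754] yaw -33.5 q6 -1.17 F [ 0.   0.1 -1.2] w 0.0172 t 24.9
n 1 row [0.14, 0.03, 0.0, 0.02, -0.02, 0.01]
box XY 0.0014 0.0007
(58, 48) [281.1 272.7] 35 [0.6803 0.0089 0.0713]
(58, -48) [265.1 236.1] 30 [ 0.6276 -0.0713  0.0713]
(-58, 48) [336.9 253.9] 45 [0.5835 0.0726 0.0713]
centre [6.055e-01 6.000e-04 7.130e-02] yaw -33.35 rel tool X,Y mm -1.4 -1.3 len 0.1159 0.0959
rel box(side est) 0.1 -1.3
```

send_rows([
  [[0.2,0,0,0,0,0],[0.2,0,0,0,0,0],[0,0,0,0,0,0]],
])

```text
time: 25.23
position: [0.6081, 0.0009, 0.0744]
tool_rot: [0.204, 0.677, -0.204, 0.677]
ft_force: [0.1, -0.2, -1.3]
grip_width: 0.0175
```

```bash
python3 box.py .0014 .001 .072
```

```text
at [0.6081 0.0009 0.0744] yaw -33.5 q6 -1.17 F [ 0.1 -0.2 -1.3] w 0.0175 t 25.2
n 1 row [0.24, -0.02, -0.06, 0.02, -0.0, -0.0]
box XY 0.002 0.0012
```

send_rows([
  [[0.4,0,-0.1,0,0,0],[0.3,0,0,0,0,0],[0,0,0,0,0,0]],
])

```text
time: 25.48
position: [0.6083, 0.0008, 0.0744]
tool_rot: [0.204, 0.676, -0.204, 0.679]
ft_force: [-1.7, -0.3, -2.2]
grip_width: 0.0175
```

```bash
python3 box.py .0014 .001 .070
```

```text
at [0.6083 0.0008 0.0744] yaw -33.5 q6 -1.17 F [-1.7 -0.3 -2.2] w 0.0175 t 25.5
n 1 row [0.44, -0.02, -0.08, 0.02, 0.04, -0.01]
box XY 0.0022 0.0011
```

send_rows([
  [[0.6,0,-0.1,0,0,0],[0.6,0,0,0,0,0]],
])

```text
time: 25.65
position: [0.6087, 0.0011, 0.0722]
tool_rot: [0.204, 0.674, -0.204, 0.68]
ft_force: [-16.0, 1.6, 50.9]
grip_width: 0.0174
```

```bash
python3 box.py .0014 .001 .070; python3 rel.py
```

```text
at [0.6087 0.0011 0.0722] yaw -33.5 q6 -1.17 F [-16.    1.6  50.9] w 0.0174 t 25.6
n 1 row [0.22, -0.05, -0.1, 0.03, 0.07, -0.02]
box XY 0.0024 0.0015
(58, 48) [280.9 273.8] 34 [0.6808 0.0087 0.0682]
(58, -48) [265.  237.2] 30 [ 0.6283 -0.0713  0.0682]
none -58 48
```

send_rows([
  [[-0.1,0,0,0,0,0],[0,0,0,0,0,0]],
])

```text
time: 25.87
position: [0.6085, 0.0011, 0.0765]
tool_rot: [0.204, 0.673, -0.204, 0.681]
ft_force: [0.1, 1.0, -1.7]
grip_width: 0.0175
```

```bash
python3 box.py .0014 .001 .074; python3 rel.py
```

```text
at [0.6085 0.0011 0.0765] yaw -33.5 q6 -1.17 F [ 0.1  1.  -1.7] w 0.0175 t 25.9
n 1 row [0.25, -0.05, -0.09, 0.02, 0.1, -0.03]
box XY 0.0023 0.0015
(58, 48) [280.9 272.6] 34 [0.6806 0.0086 0.0718]
(58, -48) [265. 236.] 31 [ 0.6279 -0.0712  0.0718]
(-58, 48) [336.6 254.3] 42 [0.5848 0.0728 0.0718]
centre [0.6063 0.0008 0.0718] yaw -33.79 rel tool X,Y mm -1.6 -1.5 len 0.1153 0.0957
rel box(side est) 0.7 -0.8
```

send_rows([
  [[0.2,0,-0.1,0,0.1,0],[0.1,0,0,0,0,0],[0,0,0,0,0,0]],
])

```text
time: 26.17
position: [0.6081, 0.0014, 0.0738]
tool_rot: [0.205, 0.677, -0.203, 0.677]
ft_force: [-2.6, 0.3, 4.4]
grip_width: 0.0178
```

send_rows([
  [[0,0,0,0,0,0],[0,0,0,0,0,0],[0,0,0,0,0,0],[0,0,0,0,0,0]],
], gripper=0.5)

```text
time: 26.5
position: [0.6091, 0.001, 0.071]
tool_rot: [0.205, 0.678, -0.203, 0.677]
ft_force: [0.1, -0.1, -0.3]
grip_width: 0.0364
```

send_rows([
  [[-3,0,0,0,0,0],[-3,0,0,0,0,0],[-3,0,0,0,0,0],[0,0,0,0,0,0]],
])

```text
time: 26.83
position: [0.6077, 0.0008, 0.1583]
tool_rot: [0.205, 0.681, -0.203, 0.673]
ft_force: [1.5, -0.8, 1.0]
grip_width: 0.0436
```

```bash
python3 box.py -.12 0 .16
```

```text
at [0.6077 0.0008 0.1583] yaw -33.5 q6 -1.17 F [ 1.5 -0.8  1. ] w 0.0436 t 26.8
n 4 row [-0.02, -0.02, -3.04, 0.0, -0.03, 0.0]
box XY 0.0017 0.0008
```

Back off toward the robot to view the seating.

send_rows([
  [[0,-0.8,-3.6,0,0,0],[0,-0.8,-3.6,0,0,0],[0,-0.8,-3.6,0,0,0],[0,-0.8,-3.6,0,0,0],[0,-0.8,-3.6,0,0,0],[0,-0.8,-3.6,0,0,0]],
], gripper=1)

```text
time: 27.33
position: [0.4063, 0.0786, 0.1575]
tool_rot: [0.208, 0.674, -0.204, 0.679]
ft_force: [0.2, 0.3, 0.0]
grip_width: 0.0116
```

```bash
cat > look.py <<'E'
from h import *
import sys
tag=sys.argv[1]
B=np.array([.6058,.0011]);yw=-.5872;c,s=np.cos(yw),np.sin(yw)
for n in("top","side"):
    im,d,P=snap(n);save(n+tag,im,(230,80,430,230) if n=="top" else (180,150,380,310),4)
    g=cv2.cvtColor(im,cv2.COLOR_RGB2GRAY)
    x,y,z=P[...,0]-B[0],P[...,1]-B[1],P[...,2]
    X=x*c+y*s;Y=-x*s+y*c
    r=[]
    for i,(a,b) in enumerate(((58,48),(-58,48),(-58,-48),(58,-48))):
        m=(np.hypot(X-a/1e3,Y-b/1e3)<.009)&(z>.05)&(z<.1);r.append((round(float(np.median(z[m]))*1000-12.5,1),int(m.sum())) if m.sum()>5 else None)
    m=(abs(X)<.03)&(abs(Y)<.006)&(z>.06)&(z<.11)
    print(n,"pad z rel box mm",r,"rib",(np.median(z[m])*1000-12.5).round(1) if m.sum() else None)
    # pads by ray
    ps=[]
    for a,b in((58,48),(-58,48),(-58,-48),(58,-48)):
        zp=.0685
        u=proj(n,np.array([B[0]+(a*c-b*s)/1e3,B[1]+(a*s+b*c)/1e3,zp])).round().astype(int);rr=8
        k,l,st,ce=cv2.connectedComponentsWithStats((g[u[1]-rr:u[1]+rr+1,u[0]-rr:u[0]+rr+1]<60).astype(np.uint8))
        cand=[(np.hypot(*(ce[i]-rr)),i) for i in range(1,k) if 8<=st[i,4]<=80]
        if cand: ps.append(ray(n,*(ce[min(cand)[1]]+u-rr),zp)[:2])
        else: ps.append(None)
    f=[p is not None for p in ps]
    q=[((p[0]-B[0])*c+(p[1]-B[1])*s,-(p[0]-B[0])*s+(p[1]-B[1])*c) if p is not None else None for p in ps]
    print(n,"pads box mm",[tuple(np.round(np.array(k)*1000,1).tolist()) if k is not None else None for k in q])
E
python3 look.py 8
```

```text
top pad z rel box mm [(58.4, 40), (59.3, 43), (57.9, 46), (58.1, 42)] rib 75.1
top pads box mm [(60.0, 49.4), (-56.3, 48.7), (-56.6, -47.0), (59.7, -47.2)]
side pad z rel box mm [(58.5, 57), (58.1, 54), (58.0, 42), (58.1, 48)] rib 74.7
side pads box mm [(57.7, 47.3), (-58.8, 46.7), (-58.0, -48.6), (57.9, -48.3)]
```

View pics/side8.png

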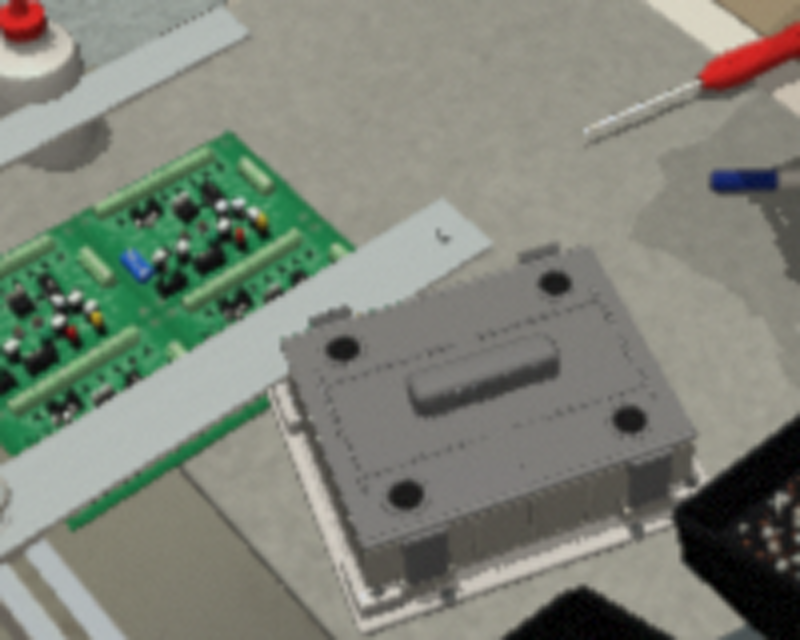

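View pics/top8.png

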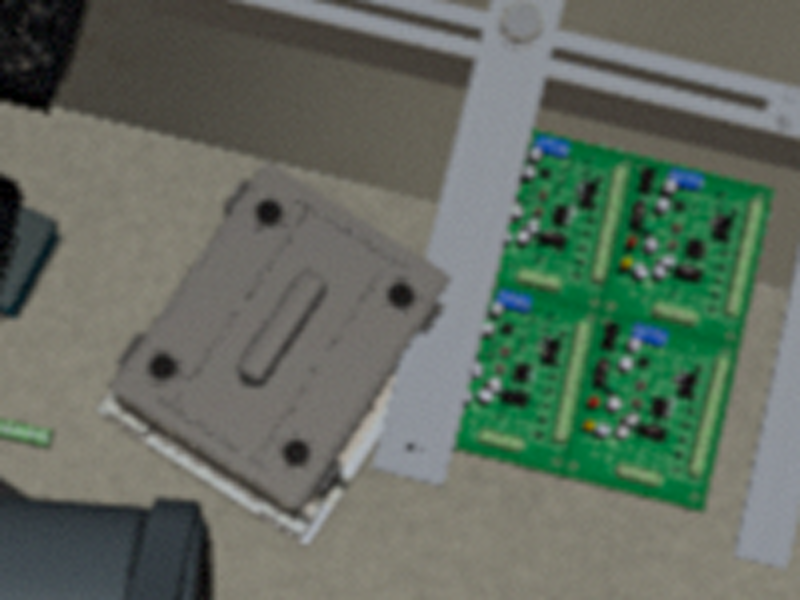

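send_rows([
  [[0,0,0,1,0,0],[0,0,0,1,0,0],[0,0,0,1,0,0],[0,0,0,1,0,0],[0,0,0,1,0,0],[0,0,0,1,0,0],[0,0,0,1,0,0],[0,0,0,1,0,0]],
])

```text
time: 28.1
position: [0.3986, 0.0808, 0.1536]
tool_rot: [0.472, 0.529, -0.472, 0.524]
ft_force: [-0.5, -0.3, 0.7]
grip_width: 0.0001
```

send_rows([
  [[0,0,0,1,0,0],[0,0,0,1,0,0],[0,0,0,1,0,0],[0,0,0,1,0,0],[0,0,0,1,0,0],[0,0,0,1,0,0],[0,0,0,1,0,0]],
])

```text
time: 28.68
position: [0.4028, 0.0797, 0.1506]
tool_rot: [-0.635, -0.312, 0.636, -0.308]
ft_force: [0.4, 1.0, -0.9]
grip_width: 0.0001
```

```bash
sed 's/np.degrees(BY),n)/np.degrees(BY)-90,n)/' box.py > boxp.py; python3 boxp.py -.0575 -.047 .12
```

```text
at [0.4028 0.0797 0.1506] yaw -128.0 q6 0.58 F [ 0.4  1.  -0.9] w 0.0001 t 28.7
n 5 row [0.6, 3.1, -0.14, -0.14, -0.0, 0.01]
box XY -0.2126 -0.047
```

send_rows([
  [[0.3,3.1,-0.1,-0.1,0,0],[0.6,3.1,-0.1,-0.1,0,0],[0.6,3.1,-0.1,-0.1,0,0],[0.6,3.1,-0.1,-0.1,0,0],[0.6,2.6,-0.1,-0.1,0,0],[0,0,0,0,0,0]],
])

```text
time: 29.18
position: [0.5313, -0.0102, 0.1175]
tool_rot: [-0.626, -0.329, 0.628, -0.325]
ft_force: [1.0, 1.0, -1.3]
grip_width: 0.0004
```

```bash
python3 boxp.py -.0575 -.047 .085
```

```text
at [ 0.5313 -0.0102  0.1175] yaw -124.9 q6 0.38 F [ 1.   1.  -1.3] w 0.0004 t 29.2
n 1 row [3.25, -0.16, -0.36, -0.21, -0.0, 0.07]
box XY -0.0558 -0.0507
```

send_rows([
  [[1,-0.2,-0.3,-0.2,0,0],[1.5,0,0,0,0,0],[0.8,0,0,0,0,0],[0,0,0,0,0,0]],
])

```text
time: 29.52
position: [0.5342, -0.0086, 0.0808]
tool_rot: [-0.623, -0.335, 0.625, -0.331]
ft_force: [-0.8, -0.2, -0.5]
grip_width: 0.0006
```

```bash
python3 boxp.py -.0575 -.047 .072
```

```text
at [ 0.5342 -0.0086  0.0808] yaw -123.8 q6 0.36 F [-0.8 -0.2 -0.5] w 0.0006 t 29.5
n 1 row [0.88, -0.33, -0.07, -0.03, -0.01, 0.06]
box XY -0.0542 -0.0478
```

send_rows([
  [[0.5,-0.3,0,0,0,0],[0.3,0,0,0,0,0],[0,0,0,0,0,0]],
])

```text
time: 29.77
position: [0.5306, -0.0062, 0.0719]
tool_rot: [-0.623, -0.335, 0.625, -0.33]
ft_force: [-0.3, 0.4, 0.5]
grip_width: 0.0005
```

```bash
python3 boxp.py -.0575 -.047 .0625
```

```text
at [ 0.5306 -0.0062  0.0719] yaw -123.8 q6 0.36 F [-0.3  0.4  0.5] w 0.0005 t 29.8
n 1 row [0.94, 0.11, -0.08, -0.03, -0.0, 0.07]
box XY -0.0585 -0.0477
```

Pressing in small steps.

send_rows([
  [[0.3,0,0,0,0,0],[0.3,0,0,0,0,0]],
])

```text
time: 29.93
position: [0.5308, -0.0061, 0.0675]
tool_rot: [-0.623, -0.335, 0.625, -0.331]
ft_force: [-4.5, -1.4, 17.0]
grip_width: 0.0004
```

send_rows([
  [[0.3,0,0,0,0,0],[0.3,0,0,0,0,0]],
])

```text
time: 30.1
position: [0.5308, -0.0063, 0.0644]
tool_rot: [-0.623, -0.335, 0.624, -0.332]
ft_force: [-0.9, -0.5, 3.1]
grip_width: 0.0005
```

send_rows([
  [[0.2,0,0,0,0,0],[0.2,0,0,0,0,0]],
])

```text
time: 30.27
position: [0.5307, -0.0064, 0.0638]
tool_rot: [-0.623, -0.335, 0.624, -0.333]
ft_force: [-4.1, -0.1, 18.0]
grip_width: 0.0003
```

send_rows([
  [[0.2,0,0,0,0,0],[0.2,0,0,0,0,0]],
])

```text
time: 30.43
position: [0.5308, -0.0064, 0.0639]
tool_rot: [0.623, 0.334, -0.623, 0.334]
ft_force: [-3.7, -0.5, 12.4]
grip_width: 0.0006
```

send_rows([
  [[-1.5,0,0,0,0,0],[-1,0,0,0,0,0],[0,0,0,0,0,0]],
])

```text
time: 30.68
position: [0.531, -0.0064, 0.0913]
tool_rot: [0.624, 0.334, -0.622, 0.335]
ft_force: [0.8, -0.1, 0.1]
grip_width: 0.0005
```

```bash
python3 boxp.py .0585 -.047 .09
```

```text
at [ 0.531  -0.0064  0.0913] yaw -123.6 q6 0.36 F [ 0.8 -0.1  0.1] w 0.0005 t 30.7
n 4 row [0.04, 2.92, -0.01, 0.0, -0.0, -0.0]
box XY -0.0581 -0.0476
```

send_rows([
  [[0,3,0,0,0,0],[0,3,0,0,0,0],[0,3,0,0,0,0],[0,2.4,0,0,0,0],[0,0,0,0,0,0]],
])

```text
time: 31.1
position: [0.6272, -0.07, 0.0914]
tool_rot: [0.623, 0.335, -0.622, 0.336]
ft_force: [0.4, -0.9, 0.0]
grip_width: 0.0004
```

```bash
python3 boxp.py .0585 -.047 .075
```

```text
at [ 0.6272 -0.07    0.0914] yaw -123.4 q6 0.29 F [ 0.4 -0.9  0. ] w 0.0004 t 31.1
n 1 row [1.64, 0.12, -0.03, 0.04, -0.01, -0.02]
box XY 0.0572 -0.0473
```

send_rows([
  [[0.9,0.1,0,0,0,0],[0.8,0,0,0,0,0],[0.3,0,0,0,0,0]],
])

```text
time: 31.35
position: [0.6277, -0.0707, 0.0691]
tool_rot: [0.623, 0.335, -0.622, 0.335]
ft_force: [1.6, -1.2, 7.2]
grip_width: 0.0006
```

```bash
python3 boxp.py .0585 -.047 .070
```

```text
at [ 0.6277 -0.0707  0.0691] yaw -123.5 q6 0.29 F [ 1.6 -1.2  7.2] w 0.0006 t 31.4
n 1 row [-0.09, 0.05, -0.06, 0.03, -0.01, -0.01]
box XY 0.058 -0.0476
```

send_rows([
  [[0.3,0,0,0,0,0],[0.3,0,0,0,0,0]],
])

```text
time: 31.52
position: [0.6277, -0.0706, 0.0636]
tool_rot: [0.623, 0.334, -0.622, 0.337]
ft_force: [-0.1, -2.8, 14.3]
grip_width: 0.0003
```

send_rows([
  [[0.3,0,0,0,0,0],[0.3,0,0,0,0,0]],
])

```text
time: 31.68
position: [0.6278, -0.0706, 0.0634]
tool_rot: [0.623, 0.334, -0.621, 0.338]
ft_force: [-5.1, -0.8, 21.3]
grip_width: 0.0003
```

Seated at 0.0634; no obstruction from the rail. Next, corner0 at (+58, +48).

send_rows([
  [[-2,0,0,0,0,0],[-2,0,0,0,0,0],[-1,0,0,0,0,0],[0,0,0,0,0,0]],
])

```text
time: 32.02
position: [0.6225, -0.0671, 0.114]
tool_rot: [-0.621, -0.336, 0.623, -0.337]
ft_force: [-0.7, 0.2, -1.1]
grip_width: 0.0003
```

```bash
python3 boxp.py .0585 .047 .1
```

```text
at [ 0.6225 -0.0671  0.114 ] yaw -123.1 q6 0.29 F [-0.7  0.2 -1.1] w 0.0003 t 32.0
n 3 row [0.46, 0.25, -3.15, 0.03, 0.01, 0.0]
box XY 0.0517 -0.0476
```

send_rows([
  [[0.1,0.3,-3.1,0,0,0],[0.2,0.3,-3.1,0,0,0],[0.4,0.2,-2.8,0,0,0],[0,0,0,0,0,0]],
])

```text
time: 32.35
position: [0.6758, 0.0063, 0.1031]
tool_rot: [-0.62, -0.337, 0.625, -0.334]
ft_force: [0.5, 0.8, -0.4]
grip_width: 0.0002
```

```bash
python3 boxp.py .0585 .047 .085
```

```text
at [0.6758 0.0063 0.1031] yaw -123.3 q6 0.43 F [ 0.5  0.8 -0.4] w 0.0002 t 32.4
n 1 row [1.81, 0.33, -0.39, 0.05, 0.04, 0.06]
box XY 0.0554 0.0431
```

send_rows([
  [[1,0.3,-0.4,0,0,0],[0.9,0,0,0,0,0],[0.5,0,0,0,0,0],[0,0,0,0,0,0]],
])

```text
time: 32.68
position: [0.6763, 0.0098, 0.0716]
tool_rot: [-0.617, -0.34, 0.627, -0.334]
ft_force: [-0.8, 0.0, 0.4]
grip_width: 0.0003
```

```bash
python3 boxp.py .0585 .047 .072
```

```text
at [0.6763 0.0098 0.0716] yaw -123.2 q6 0.43 F [-0.8  0.   0.4] w 0.0003 t 32.7
n 1 row [-0.05, 0.46, -0.07, 0.08, 0.09, 0.14]
box XY 0.0539 0.0463
```

send_rows([
  [[0,0.4,0,0,0,0.1],[0.3,0,0,0,0,0],[0.3,0,0,0,0,0]],
])

```text
time: 32.93
position: [0.6789, 0.006, 0.0666]
tool_rot: [-0.619, -0.336, 0.626, -0.335]
ft_force: [-4.8, 2.8, 17.1]
grip_width: 0.0005
```

send_rows([
  [[0.3,0,0,0,0,0],[0.3,0,0,0,0,0]],
])

```text
time: 33.1
position: [0.679, 0.006, 0.0663]
tool_rot: [-0.62, -0.335, 0.626, -0.334]
ft_force: [-4.0, 2.5, 13.9]
grip_width: 0.0
```

send_rows([
  [[0.2,0,0,0,0,0],[0.2,0,0,0,0,0]],
])

```text
time: 33.27
position: [0.6789, 0.0059, 0.0666]
tool_rot: [-0.621, -0.335, 0.625, -0.334]
ft_force: [-1.0, 2.3, 5.6]
grip_width: 0.0006
```

send_rows([
  [[0.4,0,0,0,0,0],[0.4,0,0,0,0,0]],
])

```text
time: 33.43
position: [0.679, 0.0059, 0.0652]
tool_rot: [-0.622, -0.335, 0.624, -0.333]
ft_force: [-5.8, 2.6, 17.2]
grip_width: 0.0003
```

send_rows([
  [[0.4,0,0,0,0,0],[0.4,0,0,0,0,0]],
])

```text
time: 33.6
position: [0.679, 0.006, 0.0644]
tool_rot: [-0.624, -0.334, 0.624, -0.332]
ft_force: [-5.3, 1.6, 14.6]
grip_width: 0.0004
```

send_rows([
  [[0.4,0,0,0,0,0],[0.4,0,0,0,0,0]],
])

```text
time: 33.77
position: [0.6791, 0.0061, 0.0635]
tool_rot: [0.625, 0.334, -0.623, 0.332]
ft_force: [-3.9, 2.2, 13.9]
grip_width: 0.0006
```

send_rows([
  [[-2,0,0,0,0,0],[-2,0,0,0,0,0],[-1,0,0,0,0,0],[0,0,0,0,0,0]],
])

```text
time: 34.1
position: [0.6783, 0.0035, 0.1173]
tool_rot: [0.626, 0.332, -0.623, 0.331]
ft_force: [0.3, -0.4, 0.2]
grip_width: 0.0005
```

```bash
python3 boxp.py -.0575 .047 .1
```

```text
at [0.6783 0.0035 0.1173] yaw -124.0 q6 0.43 F [ 0.3 -0.4  0.2] w 0.0005 t 34.1
n 4 row [0.43, -2.91, -0.11, -0.02, -0.01, -0.0]
box XY 0.059 0.0422
```

send_rows([
  [[0.2,-2.9,-0.1,0,0,0],[0.4,-2.9,-0.1,0,0,0],[0.4,-2.9,-0.1,0,0,0],[0.4,-2.6,-0.1,0,0,0],[0,0,0,0,0,0]],
])

```text
time: 34.52
position: [0.5855, 0.068, 0.1012]
tool_rot: [0.628, 0.329, -0.623, 0.331]
ft_force: [-1.1, 0.5, -0.6]
grip_width: 0.0005
```

```bash
python3 boxp.py -.0575 .047 .085
```

```text
at [0.5855 0.068  0.1012] yaw -124.4 q6 0.52 F [-1.1  0.5 -0.6] w 0.0005 t 34.5
n 1 row [1.62, -0.36, -0.24, -0.13, -0.05, -0.06]
box XY -0.054 0.0444
```

send_rows([
  [[0.9,-0.3,-0.2,-0.1,0,0],[0.9,-0.1,0,0,0,0],[0.5,0,0,0,0,0],[0,0,0,0,0,0]],
])

```text
time: 34.85
position: [0.5835, 0.0716, 0.0745]
tool_rot: [0.626, 0.332, -0.621, 0.334]
ft_force: [0.6, -0.8, 0.1]
grip_width: 0.0003
```

```bash
python3 boxp.py -.0575 .047 .07
```

```text
at [0.5835 0.0716 0.0745] yaw -123.8 q6 0.52 F [ 0.6 -0.8  0.1] w 0.0003 t 34.9
n 1 row [0.45, 0.01, -0.06, -0.02, -0.04, -0.06]
box XY -0.0576 0.0464
```

send_rows([
  [[0.4,0,0,0,0,0],[0.3,0,0,0,0,0],[0.3,0,0,0,0,0]],
])

```text
time: 35.1
position: [0.5846, 0.0708, 0.0642]
tool_rot: [0.626, 0.332, -0.622, 0.333]
ft_force: [-2.6, 0.0, 2.8]
grip_width: 0.0008
```

send_rows([
  [[0.4,0,0,0,0,0],[0.4,0,0,0,0,0]],
])

```text
time: 35.27
position: [0.5851, 0.0705, 0.0622]
tool_rot: [0.626, 0.332, -0.622, 0.332]
ft_force: [-12.4, 1.7, 45.0]
grip_width: 0.0002
```

send_rows([
  [[0.4,0,0,0,0,0],[0.4,0,0,0,0,0]],
])

```text
time: 35.43
position: [0.585, 0.0706, 0.0623]
tool_rot: [0.626, 0.332, -0.622, 0.332]
ft_force: [-7.4, 1.4, 25.1]
grip_width: 0.0005
```

send_rows([
  [[-2,0,0,0,0,0],[-3,0,0,0,0,0],[-3,-1,0,0,0,0],[0,-3.5,1,0,0,0],[0,-3.5,1,0,0,0],[0,-3.5,1,0,0,0],[0,-3.5,1,0,0,0],[0,0,0,0,0,0]],
])

```text
time: 36.1
position: [0.4424, 0.1185, 0.1466]
tool_rot: [0.633, 0.326, -0.618, 0.333]
ft_force: [-0.4, -0.4, -0.4]
grip_width: 0.0006
```

```bash
python3 look.py 9; python3 boxp.py -.0575 .047 .1
```

```text
top pad z rel box mm [(51.6, 39), (51.7, 45), (52.1, 45), (50.9, 42)] rib 68.3
top pads box mm [(58.7, 47.1), (-57.3, 47.3), (-57.1, -48.4), (58.3, -48.4)]
side pad z rel box mm [(51.0, 56), (51.0, 52), (51.1, 43), (50.7, 46)] rib 67.6
side pads box mm [(59.9, 51.2), (-55.7, 51.2), (-55.8, -43.7), (59.9, -43.5)]
at [0.451  0.1174 0.1477] yaw -124.5 q6 0.62 F [ 2.  -0.2 -0.2] w 0.0008 t 36.2
n 4 row [1.27, 3.36, -0.91, -0.04, -0.05, -0.07]
box XY -0.1933 0.0111
```

View pics/side9.png

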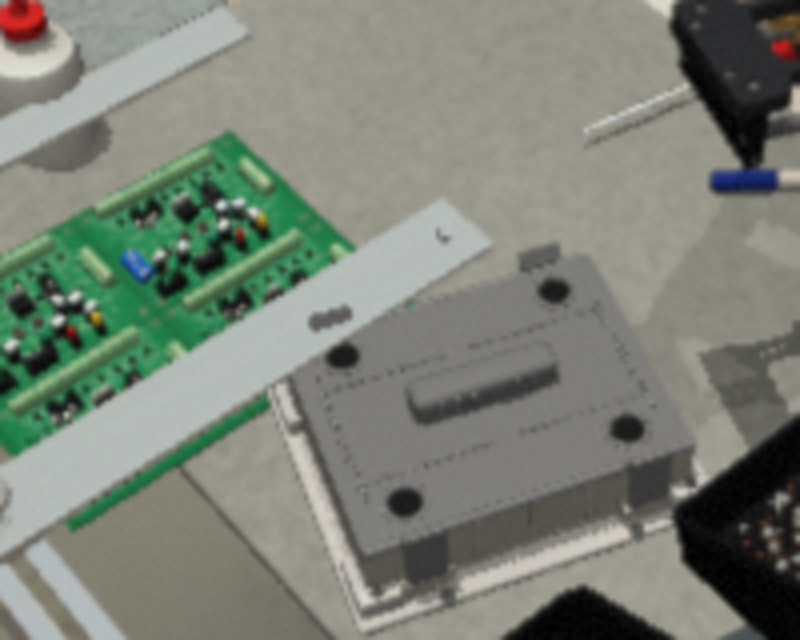

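View pics/top9.png

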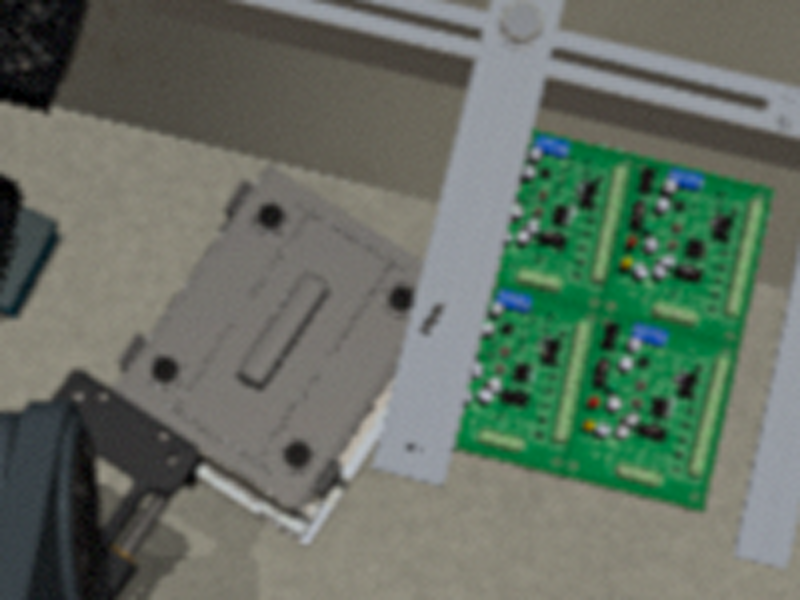

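send_rows([
  [[-1,0,0,0,0,0],[0,0,0,0,0,0],[0,0,0,0,0,0]],
])

```text
time: 36.45
position: [0.4571, 0.1163, 0.1585]
tool_rot: [0.64, 0.322, -0.612, 0.336]
ft_force: [-0.4, 0.3, -0.1]
grip_width: 0.0005
```

```bash
python3 look.py 10; python3 -c "
from rig import *
print(get_obs()['joint_velocities'].round(3)); print(hand_in())"
```

```text
top pad z rel box mm [(51.5, 37), (51.3, 45), (51.2, 41), (51.6, 42)] rib 68.4
top pads box mm [(58.7, 47.1), (-57.3, 47.3), (-57.1, -48.4), (58.7, -48.4)]
side pad z rel box mm [(51.0, 56), (51.3, 55), (50.4, 42), (51.2, 50)] rib 67.5
side pads box mm [(59.9, 51.2), (-55.6, 51.3), (-55.8, -43.7), (59.9, -43.5)]
[0.002 0.002 0.021 0.001 0.009 0.001]
the job is handed in; nothing more can be done
None
```

The kit is packed and handed in at about 36.5 s; no verdict was reported. Both pillars I found are in the short bay and the one heat sink is in the long bay. The cover is on, and I pressed each of the four corners down with the closed fingers.

**Last checks:**
- **Pad heights:** all four pads measured 50.4–51.6 mm above the box origin (limit 52.5 mm, home 50 mm). Before pressing they read about 58 mm. The extra millimetre or so over 50 is within the camera calibration.
- **Cover position:** the top camera puts the cover within about 1 mm of the box centre.
- **Side camera disagreement:** after pressing, the side camera's pad positions came out about 4 mm off in y. The script assumed the pad height before pressing, so I trust the top view.
- **Bystanders and robot:** the arm was clear of everything at the end. The case looked unmoved in the last view. The terminal was last seen whole before the cover went on, and I did not measure either at the end.

**Other points:**
- While I was setting the cover on the clips, the wrist force briefly reached 51 N. A press on corner1 reached 45 N. Both were through the fingers.
- I saw only two pillars and one heat sink; nothing else turned up in either camera, though small areas under the bins are hidden from both.

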